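# Clear the prep board: whole nuts and shells into their covered pans

## Task

Clear the prep board after nut cracking. First put the whole nuts left on it into the covered pan that holds the other whole nuts and shut that pan again; then sweep all the empty half shells with the scraper block into the other, empty pan (push them, do not pick them off the board; only one that has left the board may be picked up by hand). Each cover must be lifted over its catch before it slides, and at the end both are shut and down behind their catches and the scraper stands upright on the worktop, clear of the station. Do not disturb the pepper mill, the salt shaker and the cup.

Things in the scene. Friction and masses are not known exactly. Their poses are not given: they have to be found in the camera images.
- station: prep station, fixed on the worktop: wooden board on runners with a steel carrier for two pans along its left side. Origin on the worktop (z = 0) below the board; x away from the robot, y left towards the pans (turned up to 0.12 rad). The pans stand lower, directly beyond the board's left end (y = +110 mm), side by side: front bay x = -126 to -9, back bay x = +9 to +126 mm
- board_top (a point): point on the board's surface, 95 mm straight above the station's origin, same axes. In this frame the board runs from y = -150 to +110 mm; wooden rims 14 mm high along its front and back, inner faces at x = -125 and +125 mm; no rim at the right end nor at the pans' end. Covers run on steel rails at x = 0 and +-132 mm, out to y = 342 mm, below board level
- bay_front (a point): middle of the front pan bay (nearer the robot), on the worktop, at (-67.5, 173.5, 0) mm in the station's frame
- bay_back (a point): middle of the back pan bay, at (+67.5, 173.5, 0) mm in the station's frame
- pan_empty: the empty steel pan, 117 x 117 x 74 mm, wall 3 mm, fixed in the front or in the back bay; origin at the centre of its underside, axes as the station's
- pan_nuts: the same pan with one layer of whole walnuts fast in it, their tops about 35 to 40 mm above the worktop, fixed in the other bay
- slide_front (a joint): travel of the front bay's cover away from the board (along the station's +y): 0 = shut over the pan, 0.098 m = fully open, when the gap beside the board is 98 mm wide. Light friction, about 1 N
- lift_front (a joint): how far the front cover is lifted off its rails: 0 = resting, at most 0.020 m; it drops by its weight (0.22 kg). When shut, its foot lies behind a lug 6.5 mm high: lifted 8 to 15 mm it slides freely, and from 25 mm of travel on it can be let down and stays. The lug's outer side is a ramp, but lift the cover again to pass it on the way in
- slide_back (a joint): the same travel of the back bay's cover
- lift_back (a joint): the same lift of the back cover
- grip_front (a point): middle of the wooden grip tab on the front cover, at (-68.5, 173.5, 111) mm in the station's frame when shut: 50 mm long along the station's x, 14 mm thick along y, 34 mm high (17 mm above and below this point); the tab stands at the middle of the cover (a clear panel in a steel frame, 130 x 123 mm, underside of the tab 94 mm above the worktop)
- grip_back (a point): the same point on the back cover's tab, at (+68.5, 173.5, 111) mm when shut
- scraper: scraper block: wooden grip with a steel shoe, 26 mm thick (x), 110 mm long (y), 65 mm high (z), 0.15 to 0.3 kg; stands upright on the worktop on the left in front of the sink; origin at the centre of its underside
- shell_1: empty half shell of a large walnut, brown dome 42 mm across and 18 mm high, lies flat side down on the board to begin with; 20 g; origin at the centre of the flat side, z out through the dome. Not all six are there at every start
- shell_2: empty half shell of a large walnut, brown dome 42 mm across and 18 mm high, lies flat side down on the board to begin with; 20 g; origin at the centre of the flat side, z out through the dome. Not all six are there at every start
- shell_3: empty half shell of a large walnut, brown dome 42 mm across and 18 mm high, lies flat side down on the board to begin with; 20 g; origin at the centre of the flat side, z out through the dome. Not all six are there at every start
- shell_4: empty half shell of a large walnut, brown dome 42 mm across and 18 mm high, lies flat side down on the board to begin with; 20 g; origin at the centre of the flat side, z out through the dome. Not all six are there at every start
- shell_5: empty half shell of a large walnut, brown dome 42 mm across and 18 mm high, lies flat side down on the board to begin with; 20 g; origin at the centre of the flat side, z out through the dome. Not all six are there at every start
- shell_6: empty half shell of a large walnut, brown dome 42 mm across and 18 mm high, lies flat side down on the board to begin with; 20 g; origin at the centre of the flat side, z out through the dome. Not all six are there at every start
- nut_1: whole walnut in its shell, brown, round, 42 mm across and 42 mm high with a blunt point to one side; its foot is flattened so that it does not roll; 30 g; on the board among the shells; origin at its underside. One or two are there at a start
- nut_2: whole walnut in its shell, brown, round, 42 mm across and 42 mm high with a blunt point to one side; its foot is flattened so that it does not roll; 30 g; on the board among the shells; origin at its underside. One or two are there at a start
- pepper_mill: wooden pepper mill, 58 mm across, 150 mm high, on the worktop to the right of the station; origin under its centre
- salt_shaker: glass salt shaker, 44 mm across, 90 mm high, to the right of the station; origin under its centre
- espresso_cup: white espresso cup, 64 mm across, 50 mm high, on a cork coaster on the far left; origin under its centre

How it is judged:
On the way, in this order (a step that is already met when the one before it is completed fails the run):
1. the whole nuts lie in the pan with the other whole nuts (x of nut_1 in the frame of pan_nuts between -0.058 and 0.058 m and y of nut_1 in the frame of pan_nuts between -0.058 and 0.058 m and z of each of nut_1, nut_2 in the frame of pan_nuts below 0.072 m and linear speed of each of nut_1, nut_2 below 0.05 m/s and x of nut_2 in the frame of pan_nuts between -0.058 and 0.058 m and y of nut_2 in the frame of pan_nuts between -0.058 and 0.058 m), for 0.2 s.
2. that pan's cover is shut again, down behind its catch (((horizontal distance between pan_nuts and bay_front below 0.05 m and value of joint slide_front below 0.006 m and value of joint lift_front below 0.0035 m) or (horizontal distance between pan_nuts and bay_back below 0.05 m and value of joint slide_back below 0.006 m and value of joint lift_back below 0.0035 m))), for 0.2 s.
3. the scraper pushes at least one of the shells ((contact force between scraper and shell_1 above 0.02 N or contact force between scraper and shell_2 above 0.02 N or contact force between scraper and shell_3 above 0.02 N or contact force between scraper and shell_4 above 0.02 N or contact force between scraper and shell_5 above 0.02 N or contact force between scraper and shell_6 above 0.02 N)).
4. all the shells lie in the empty pan (x of shell_1 in the frame of pan_empty between -0.058 and 0.058 m and y of shell_1 in the frame of pan_empty between -0.058 and 0.058 m and z of each of shell_1, shell_2, shell_3, shell_4, shell_5, shell_6 in the frame of pan_empty below 0.072 m and linear speed of each of shell_1, shell_2, shell_3, shell_4, shell_5, shell_6 below 0.05 m/s and x of shell_2 in the frame of pan_empty between -0.058 and 0.058 m and y of shell_2 in the frame of pan_empty between -0.058 and 0.058 m and x of shell_3 in the frame of pan_empty between -0.058 and 0.058 m and y of shell_3 in the frame of pan_empty between -0.058 and 0.058 m and x of shell_4 in the frame of pan_empty between -0.058 and 0.058 m and y of shell_4 in the frame of pan_empty between -0.058 and 0.058 m and x of shell_5 in the frame of pan_empty between -0.058 and 0.058 m and y of shell_5 in the frame of pan_empty between -0.058 and 0.058 m and x of shell_6 in the frame of pan_empty between -0.058 and 0.058 m and y of shell_6 in the frame of pan_empty between -0.058 and 0.058 m), for 0.2 s.
At the end, for the whole second after the job is handed in: all shells at rest in the pan that was empty and all whole nuts in the pan with the nuts, below the rims; both covers shut (within 6 mm) and down (within 3.5 mm); the scraper stands upright (within 0.1 rad) on the worktop, not touching the station (all of step 1 and all of step 4 and value of joint each of slide_front, slide_back below 0.006 m and value of joint each of lift_front, lift_back below 0.0035 m and height (world z) of scraper between -0.01 and 0.006 m and angle between scraper's own z axis and vertical below 0.1 rad and linear speed of scraper below 0.03 m/s and contact force between scraper and station below 0.05 N).
It fails at once if the fingers grip a shell and pick it off the board ((contact force between the fingers and shell_1 above 8 N and x of shell_1 in the frame of board_top between -0.125 and 0.125 m and y of shell_1 in the frame of board_top between -0.15 and 0.1 m and z of shell_1 in the frame of board_top between 0.012 and 0.04 m) or (contact force between the fingers and shell_2 above 8 N and x of shell_2 in the frame of board_top between -0.125 and 0.125 m and y of shell_2 in the frame of board_top between -0.15 and 0.1 m and z of shell_2 in the frame of board_top between 0.012 and 0.04 m) or (contact force between the fingers and shell_3 above 8 N and x of shell_3 in the frame of board_top between -0.125 and 0.125 m and y of shell_3 in the frame of board_top between -0.15 and 0.1 m and z of shell_3 in the frame of board_top between 0.012 and 0.04 m) or (contact force between the fingers and shell_4 above 8 N and x of shell_4 in the frame of board_top between -0.125 and 0.125 m and y of shell_4 in the frame of board_top between -0.15 and 0.1 m and z of shell_4 in the frame of board_top between 0.012 and 0.04 m) or (contact force between the fingers and shell_5 above 8 N and x of shell_5 in the frame of board_top between -0.125 and 0.125 m and y of shell_5 in the frame of board_top between -0.15 and 0.1 m and z of shell_5 in the frame of board_top between 0.012 and 0.04 m) or (contact force between the fingers and shell_6 above 8 N and x of shell_6 in the frame of board_top between -0.125 and 0.125 m and y of shell_6 in the frame of board_top between -0.15 and 0.1 m and z of shell_6 in the frame of board_top between 0.012 and 0.04 m)).
It fails at once if pepper mill, salt shaker or cup is moved by more than 30 mm (distance of any of pepper_mill, salt_shaker, espresso_cup from where it was at the start of the episode above 0.03 m).
Of shell_1, shell_2, shell_3, shell_4, shell_5, shell_6 only 3 to 6 are there at a start; the rules pass over those that are not, and their reading is None.
Of nut_1, nut_2 only 1 to 2 are there at a start; the rules pass over those that are not, and their reading is None.
At some moment in a run one of shell_1, shell_2, shell_3, shell_4, shell_5, shell_6, nut_1, nut_2 may be knocked a few centimetres aside while the robot is not near it.
Once in a run the grip may slacken for a moment while it holds something.
It also fails if it takes over 200 s, if anything falls off the work surface, if the arm or the gripper's body presses on something with over 40 N, if the wrist force passes 120 N, or if a joint passes its speed limit or range.

## Robot

A 6-joint arm with a two-finger parallel gripper is mounted at the origin on a cart in front of the work surface, level with it; the furniture and walls round the work are solid. World frame = base frame: x ahead of the robot, y to its left, z up, the work surface at z = 0. Lengths are in m, angles in rad, forces in N, time in s.
With the tool pointing down it reaches from about 0.375 to 0.9 m from the base axis. Payload 3.1 kg.
Tool frame: the origin (TCP) lies on the front face of the gripper's body, between the roots of the fingers; the fingertips stand 73 mm ahead of it and the grasp point (between the pads) lies 54 mm ahead of it (manip.tips_ahead is the distance from the TCP to the fingertips, in m); z points along the fingers, y is the line along which they close (so a half turn about z gives the same grasp; the last joint's range is limited). The gripper opens to 85 mm and grips with 20 to 120 N. Pads are 22 mm wide; open, the fingers measure 114 mm over their backs; the gripper's body (76 mm by 85 mm) begins 54 mm behind the grasp point. The pads swing forward as they close: fully open they stand 13 mm farther back than shut.
Start: joints at [0.922, 0.527, 1.433, -0, 1.181, -0.178], TCP at [0.283, 0.557, 0.304] pointing down, gripper open.
Joint ranges: [-3.08, 3.08], [-0.75, 2.2], [0.22, 2.44], [-1.43, 4.57], [0, 2.65], [-2.85, 2.85]. Speed limits (rad/s): [2.79, 2.79, 3.14, 3.14, 3.14, 3.14].

## Interface

Orientations are given as a unit quaternion [x, y, z, w].
In Python, from station import sense, eyes, workorder, manip gives the robot as it stands.
- The arm moves only by the shell command python3 -m inch 'ROWS' [OPENING] [FORCE]. ROWS is JSON, a list of rows, each an object of numbers: "dx", "dy", "dz": the shift along the tool's x, y, z in cm; "wx", "wy", "wz": the turn, a rotation vector about the tool's x, y, z in degrees. In form: [{"dx": .., "dy": .., "dz": .., "wx": .., "wy": .., "wz": ..}, ...]. A call has 1 to 10 rows; each row shifts and turns the commanded pose from where the row before left it, along the tool's axes as they then stand; what a row does not reach is not made up. A row lasts 1/8 s, in which the tool goes at most 62.5 mm and 10.7 degrees, less where a joint would pass 70% of its speed; a pose out of reach is approached as far as the arm can. A call with a gripper value outside its range is refused whole. OPENING is the opening, from 0 (shut) to 1 (fully open), set as the call begins (- or left out, the last holds). The fingers move at their own pace and stop on an object; FORCE is the grip in N (left out, the last holds). Time passes only in rows, so rows that do not move let the fingers close. It gives the time, the measured TCP pose, the force, the opening and the grip force at its end, in the units of the state.
- sense(): the state, without advancing time (a new reading comes with each control period).
- eyes.snapshot(name): name is "side" or "top" or "wrist"; returns the picture (384x512x3 uint8, red, green, blue); there is no depth.
- eyes.camera_params(name): a dict with "fx", "fy", "cx", "cy" (pixels), "rvec" (rotation vector, rad) and "tvec" (3), from world to camera coordinates, as OpenCV has them. Camera axes: x right, y down, z forward; pixel columns grow to the right and rows downward; lengths in m; the calibration is good to about 2 mm. The wrist camera is an equidistant fisheye: a pixel r from the principal point sees the ray r / f radians off the axis. A picture is of the moment at which its call begins: read the wrist's pose just before it. camera_params takes no time and is no camera call; for the wrist camera it gives the pose at the moment of the call.
- workorder.sign_off(): hands the job in; it is judged then, once.
The state is a dict: "t": time; "q": joint angles; "qd": joint speeds; "tau": joint torques, N m; "tcp_pos": TCP position; "tool_rot": TCP orientation; "force": force on the tool from outside, world axes, zero at the start; "ft_torque": the same for the moment, N m; "finger_gap": opening from 0.0 (shut) to 1.0 (fully open); "gripper_force": force on a finger pad.
Only numpy, scipy, OpenCV 4.12 (cv2) and the standard library are available. Lean on these libraries where they do the work, as an engineer would, in place of code of your own. Each camera call takes 0.05 s, during which the arm holds its last target. There are 200 camera calls.

## Working session

There is one attempt and no reset: what is moved stays moved. The work goes in short steps, Python scripts to look and compute and a shell command to move; the robot and the scene stay as the last step left them, time stands still between calls to the robot, and variables do not carry over. Pictures are saved under pics/ and viewed, at most 14 in all, crops included, and the job is handed in when it is done.

```bash
ls; mkdir -p pics
python3 - <<'E'
from station import sense, eyes, workorder, manip
import cv2, numpy as np
s=sense(); print(s)
for n in ("side","top","wrist"):
    p=eyes.camera_params(n); print(n,p)
    im=eyes.snapshot(n); cv2.imwrite(f"pics/{n}0.png",im[:,:,::-1])
E
```

```text
pics
{'t': 0.0, 'q': array([ 9.22506091e-01,  5.28459221e-01,  1.43393515e+00,  4.84727869e-06,
        1.18140742e+00, -1.78491202e-01]), 'qd': array([-0.00102644,  0.00095976,  0.00189841,  0.00087448,  0.00015189,
       -0.00015532]), 'tau': array([ 5.09034944e-04, -4.42336321e+01, -1.78030479e+01, -1.49494545e-04,
        8.20746442e-03,  9.39355857e-06]), 'tcp_pos': array([0.28255529, 0.55683528, 0.30292728]), 'tool_rot': array([ 2.32746018e-01,  9.72536925e-01, -1.01062482e-03, -4.45776529e-04]), 'force': array([0.23334746, 0.53268882, 0.98329901]), 'ft_torque': array([-0.0314242 , -0.04926373,  0.00933445]), 'gripper_force': 0.0, 'finger_gap': 0.9966479030152492}
side {'fx': 372.0331361949308, 'fy': 372.0331361949308, 'cx': 254.2465430586342, 'cy': 193.72327217227948, 'rvec': array([ 0.24688878, -2.78898314,  1.25926824]), 'tvec': array([0.49688654, 0.10208054, 1.37064416])}
top {'fx': 480.0259323548773, 'fy': 480.0259323548773, 'cx': 257.24547607388956, 'cy': 181.83984852322703, 'rvec': array([ 1.65335271, -2.15595146,  0.65487572]), 'tvec': array([0.18109235, 0.42617622, 1.24672647])}
wrist {'fx': 297.3186396354542, 'fy': 297.3186396354542, 'cx': 257.6686849085746, 'cy': 183.2057454576699, 'rvec': array([-2.45268775, -1.50667376, -0.22283545]), 'tvec': array([-0.62338696, -0.0388073 ,  0.37961864])}
```

View pics/top0.png

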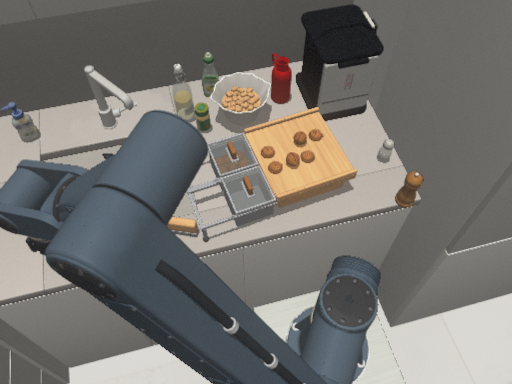

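View pics/side0.png

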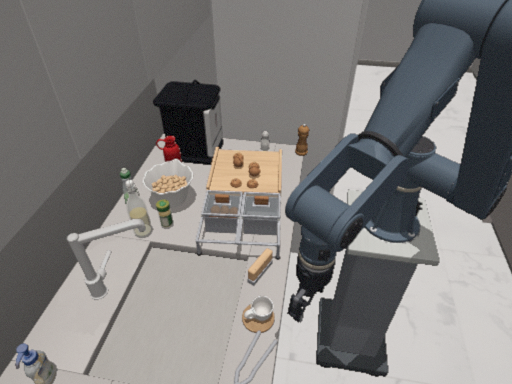

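The top view shows the board, with six brown items around (268..316, 135..167) and the nut pan in the back bay at (235,157). The empty pan is in front at (248,190), and the scraper's orange grip is near (182,224). The side view shows the scraper at (261,264), the cup at (260,312), the shaker at (265,140) and the mill at (302,140). I'll enlarge both for exact pixels.

Run:
```python
import cv2
a=cv2.imread("pics/top0.png")[105:245,160:360]; cv2.imwrite("pics/topc.png",cv2.resize(a,None,fx=4,fy=4,interpolation=cv2.INTER_CUBIC))
a=cv2.imread("pics/side0.png")[135:285,185:305]; cv2.imwrite("pics/sidec.png",cv2.resize(a,None,fx=4,fy=4,interpolation=cv2.INTER_CUBIC))
```

```text
(no output)
```

View pics/topc.png

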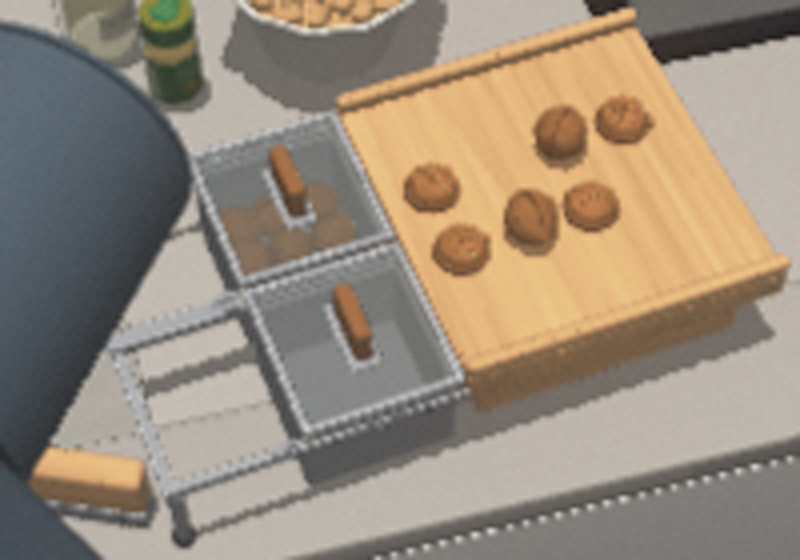

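View pics/sidec.png

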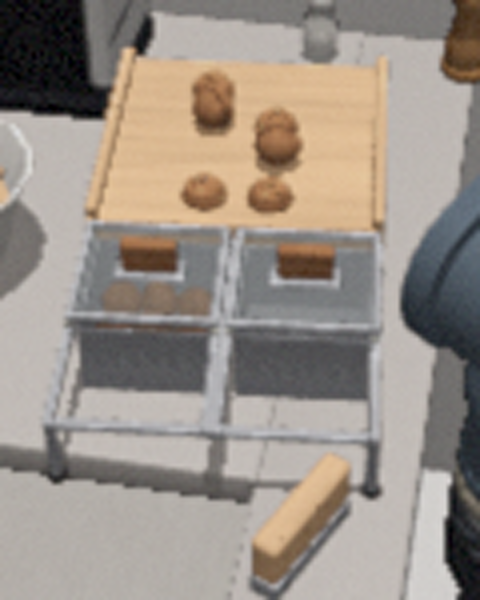

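The two darker, taller items are the nuts, at topc (561,135) and (531,220). The four shells are at (432,187), (460,249), (592,206) and (622,120). The nut pan is in the back bay and the empty pan in front. The scraper stands diagonally at the left front, at sidec (300,525).

```bash
cat > h.py <<'E'
from station import sense, eyes, workorder, manip
import cv2, numpy as np, json, os
from scipy.optimize import least_squares
from scipy.spatial.transform import Rotation as R
P={n:eyes.camera_params(n) for n in ("top","side")}
def proj(n,X,p=None):
    p=p or P[n]; K=np.array([[p['fx'],0,p['cx']],[0,p['fy'],p['cy']],[0,0,1]])
    return cv2.projectPoints(np.atleast_2d(np.float64(X)),p['rvec'],p['tvec'],K,None)[0][:,0]
def ray(n,uv,p=None):
    p=p or P[n]; A=R.from_rotvec(p['rvec']).as_matrix(); x=np.array([(uv[0]-p['cx'])/p['fx'],(uv[1]-p['cy'])/p['fy']])
    if n=="wrist":
        r=np.hypot(*x); d=np.r_[x/max(r,1e-9)*np.sin(r),np.cos(r)]
    else: d=np.r_[x,1]
    d=A.T@d; return -A.T@p['tvec'], d/np.linalg.norm(d)
def onplane(n,uv,z,p=None):
    o,d=ray(n,uv,p); return o+d*(z-o[2])/d[2]
def tri(rays):
    A=sum(np.eye(3)-np.outer(d,d) for o,d in rays); b=sum((np.eye(3)-np.outer(d,d))@o for o,d in rays)
    X=np.linalg.solve(A,b); return X, [np.linalg.norm(np.cross(d,X-o)) for o,d in rays]
def pose():
    s=sense(); return s['tcp_pos'],R.from_quat(s['tool_rot']).as_matrix(),s
def st():  # station x,y,yaw
    return json.load(open("st.json"))
def w(Xs):
    x,y,a=st(); c,s=np.cos(a),np.sin(a); X=np.float64(Xs); return np.array([x+c*X[0]-s*X[1],y+s*X[0]+c*X[1],X[2]])
def toS(Xw):
    x,y,a=st(); c,s=np.cos(a),np.sin(a); d=np.float64(Xw)-[x,y,0]; return np.array([c*d[0]+s*d[1],-s*d[0]+c*d[1],d[2]])
def plan(target,yawy=None,tip=0.073):
    """print shift (cm, tool axes) and turn to bring point 'tip' ahead of TCP to target, tool down, tool y along world angle yawy (rad)"""
    p,M,s=pose()
    out={}
    if yawy is None: M2=M; rv=np.zeros(3)
    else:
        best=None
        for k in (0,np.pi):
            a=yawy+k; y=np.array([np.cos(a),np.sin(a),0]); z=np.array([0,0,-1.]); N=np.stack([np.cross(y,z),y,z],1)
            rv=R.from_matrix(M.T@N).as_rotvec()
            if best is None or np.linalg.norm(rv)<np.linalg.norm(best[0]): best=(rv,N)
        rv,M2=best
    d=np.array(target)-M2@[0,0,tip]-p
    print("pos",p.round(4),"shift now-axes cm",(M.T@d*100).round(2),"new-axes",(M2.T@d*100).round(2),"turn deg",np.degrees(rv).round(1),"q6",round(s['q'][5],2),"world",d.round(4))
E
python3 - <<'E'
from h import *
t=lambda c,r:(160+c/4,105+r/4); s=lambda c,r:(185+c/4,135+r/4)
obs=[("top",t(287,180),(.0685,.1735,.111)),("top",t(353,321),(-.0685,.1735,.111)),("side",s(148,253),(.0685,.1735,.111)),("side",s(306,261),(-.0685,.1735,.111)),
("top",t(341,103),(.131,.11,.109)),("top",t(632,14),(.131,-.15,.109)),("top",t(785,263),(-.131,-.15,.109)),("side",s(381,58),(-.131,-.15,.109)),("side",s(130,52),(.131,-.15,.109)),("side",s(93,213),(.131,.11,.109)),("side",s(380,222),(-.131,.11,.109))]
def f(v):
    json.dump(list(v),open("st.json","w"))
    return np.concatenate([proj(n,w(X))[0]-uv for n,uv,X in obs])
r=least_squares(f,[.6,.0,0]); f(r.x); print(r.x, f(r.x).reshape(-1,2).round(1).tolist())
# items: top pixel, side pixel, half height
for nm,a,h in [("nutA",t(561,135),.021),("nutB",t(531,220),.021),("shA",t(432,187),.009),("shB",t(460,249),.009),("shC",t(592,206),.009),("shD",t(622,120),.009)]:
    X=onplane("top",a,.095+h); print(nm,X.round(3),"S",toS(X).round(3))
for nm,a,b in [("nutA",t(561,135),s(213,106)),("nutB",t(531,220),s(277,142)),("shA",t(432,187),s(204,191)),("shB",t(460,249),s(270,195)),("rail back end",None,None)]:
    if a: X,e=tri([ray("top",a),ray("side",b)]); print(nm,X.round(3),"S",toS(X).round(3),np.round(e,4))
# scraper top face ends from side at z=.065
for b in [s(338,462),s(272,548)]:
    X=onplane("side",b,.065); print("scr",X.round(3),toS(X).round(3))
print("scr top", [onplane("top",t(*c),.065).round(3) for c in [(35,458),(145,465)]])
for b,z in [((260,312),.05),((265,140),.05),((302,140),.1)]: print(onplane("side",b,z).round(3))
for g in (w((.0685,.1735,.111)),w((-.0685,.1735,.111))): print("grip",g.round(4))
plan(w((.0685,.1735,.200)),np.pi/2+st()[2],.054)
E
```

```text
[ 0.54940877 -0.07257703  0.10873779] [[-0.3, 0.7], [-0.8, 0.8], [0.3, 0.9], [0.1, 0.7], [-1.4, -0.4], [1.0, -0.5], [0.8, -0.9], [0.7, -0.5], [0.1, -1.5], [-0.7, -1.2], [-0.1, -0.3]]
nutA [ 0.585 -0.107  0.116] S [ 0.032 -0.038  0.116]
nutB [ 0.514 -0.061  0.116] S [-0.034  0.016  0.116]
shA [ 0.571 -0.     0.104] S [0.03  0.069 0.104]
shB [ 0.51  -0.005  0.104] S [-0.031  0.072  0.104]
shC [ 0.523 -0.113  0.104] S [-0.031 -0.037  0.104]
shD [ 0.596 -0.162  0.104] S [ 0.037 -0.094  0.104]
nutA [ 0.586 -0.107  0.117] S [ 0.033 -0.039  0.117] [0.0016 0.0016]
nutB [ 0.514 -0.061  0.119] S [-0.034  0.016  0.119] [0.0018 0.0018]
shA [ 0.574 -0.001  0.1  ] S [0.032 0.068 0.1  ] [0.0001 0.0001]
shB [ 0.512 -0.005  0.101] S [-0.03   0.071  0.101] [0. 0.]
scr [0.408 0.268 0.065] [-0.104  0.354  0.065]
scr [0.445 0.36  0.065] [-0.057  0.441  0.065]
scr top [array([0.439, 0.332, 0.065]), array([0.413, 0.257, 0.065])]
[0.403 0.479 0.05 ]
[ 0.523 -0.38   0.05 ]
[ 0.356 -0.332  0.1  ]
grip [0.5987 0.1073 0.111 ]
grip [0.4625 0.0925 0.111 ]
pos [0.2827 0.5569 0.3031] shift now-axes cm [-48.54 -25.77   4.94] new-axes [-26.54 -48.12   4.91] turn deg [ -0.1  -0.  -33.2] q6 -0.18 world [ 0.316  -0.4496 -0.0491]
```

The station fit is good (within about 1 px), and the nut heights come out at 116–119 mm, as they must. Once aligned, tool x = −station x, tool y = +station y and z points down. I'll move above the back tab.

```bash
python3 -m inch '[{"wz":-8.3},{"wz":-8.3},{"wz":-8.3},{"wz":-8.3},{},{"dx":-3,"dy":-5.3},{"dx":-3,"dy":-5.3},{"dx":-3,"dy":-5.3},{"dx":-3,"dy":-5.3},{"dx":-3,"dy":-5.3}]' 1 40; python3 -m inch '[{"dx":-2.9,"dy":-5.4},{"dx":-2.9,"dy":-5.4},{"dx":-2.9,"dy":-5.4},{"dx":-2.9,"dy":-5.4},{},{}]'
python3 - <<'E'
from h import *
plan(w((.0685,.1735,.200)),np.pi/2+st()[2],.073)
p=eyes.camera_params("wrist"); im=eyes.snapshot("wrist"); cv2.imwrite("pics/w1.png",im[:,:,::-1]); json.dump({k:np.array(v).tolist() for k,v in p.items()},open("w1.json","w"))
E
```

```text
pos [0.2827 0.5569 0.3031] shift now-axes cm [-48.53 -25.78   3.04] new-axes [-26.54 -48.12   3.01] turn deg [ -0.1  -0.  -33.2] q6 -0.18 world [ 0.316  -0.4496 -0.0301]invalid input at $[0]: expected keys dx, dy, dz, wx, wy, wz
invalid input at $[0]: expected keys dx, dy, dz, wx, wy, wz
```

View pics/w1.png

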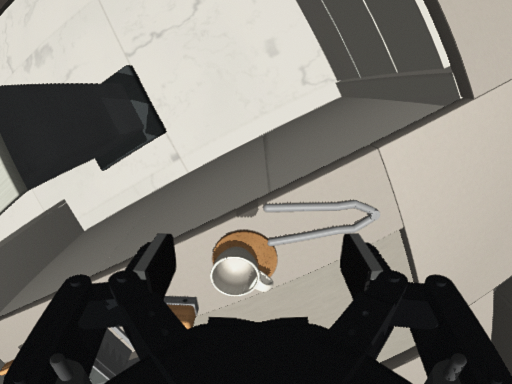

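The move was refused because every row needs all six keys. The wrist picture only shows the cup at (240,265) between the open fingers. I'll send complete rows.

```bash
python3 -m inch '[{"dx":0,"dy":0,"dz":0,"wx":0,"wy":0,"wz":-8.3},{"dx":0,"dy":0,"dz":0,"wx":0,"wy":0,"wz":-8.3},{"dx":0,"dy":0,"dz":0,"wx":0,"wy":0,"wz":-8.3},{"dx":0,"dy":0,"dz":0,"wx":0,"wy":0,"wz":-8.3},{"dx":-3,"dy":-5.3,"dz":0,"wx":0,"wy":0,"wz":0},{"dx":-3,"dy":-5.3,"dz":0,"wx":0,"wy":0,"wz":0},{"dx":-3,"dy":-5.3,"dz":0,"wx":0,"wy":0,"wz":0},{"dx":-3,"dy":-5.3,"dz":0,"wx":0,"wy":0,"wz":0},{"dx":-3,"dy":-5.3,"dz":0,"wx":0,"wy":0,"wz":0}]' 1 40; python3 -m inch '[{"dx":-2.9,"dy":-5.4,"dz":0,"wx":0,"wy":0,"wz":0},{"dx":-2.9,"dy":-5.4,"dz":0,"wx":0,"wy":0,"wz":0},{"dx":-2.9,"dy":-5.4,"dz":0,"wx":0,"wy":0,"wz":0},{"dx":-2.9,"dy":-5.4,"dz":0,"wx":0,"wy":0,"wz":0},{"dx":0,"dy":0,"dz":0,"wx":0,"wy":0,"wz":0},{"dx":0,"dy":0,"dz":0,"wx":0,"wy":0,"wz":0}]'
python3 - <<'E'
from h import *
plan(w((.0685,.1735,.200)),np.pi/2+st()[2],.073)
p=eyes.camera_params("wrist"); im=eyes.snapshot("wrist"); cv2.imwrite("pics/w2.png",im[:,:,::-1]); json.dump({k:np.array(v).tolist() for k,v in p.items()},open("w2.json","w"))
E
```

```text
t: 1.32
tcp_pos: [0.4619, 0.3086, 0.3039]
tool_rot: [-0.055, 0.998, 0.0, 0.0]
force: [0.8, 0.3, -0.3]
finger_gap: 0.999
gripper_force: 0.0
t: 2.08
tcp_pos: [0.5994, 0.1082, 0.3034]
tool_rot: [-0.054, 0.999, 0.0, -0.001]
force: [-0.3, 0.0, 0.5]
finger_gap: 1.0
gripper_force: 0.0
pos [0.5994 0.1082 0.3034] shift now-axes cm [ 0.08 -0.08  3.04] new-axes [ 0.08 -0.08  3.04] turn deg [ 0.  -0.1 -0. ] q6 -1.68 world [-0.0007 -0.0009 -0.0304]
```

View pics/w2.png

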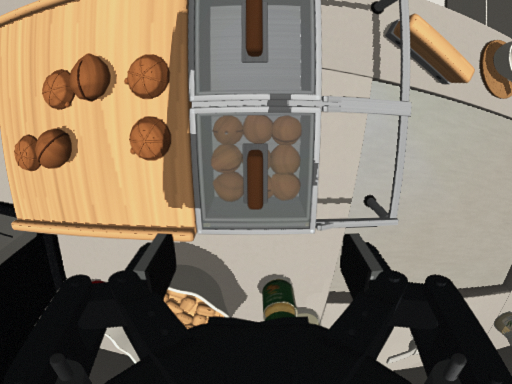

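The wrist view is aligned: the back tab is at (255,178), the front tab at (254,25), nuts at (90,77) and (54,148), shells at (148,76), (150,138), (58,90) and (28,152), and the scraper's top runs from (418,22) to (465,75). I'll check the measurements against it.

Run:
```python
from h import *
p=json.load(open("w2.json"))
for nm,uv,z in [("tabB",(255,178),.128),("tabF",(254,27),.128),("nutB",(90,77),.116),("nutA",(54,148),.116),("shB",(148,76),.104),("shA",(150,138),.104),("shC",(58,90),.104),("shD",(28,152),.104),("scr1",(418,22),.065),("scr2",(465,75),.065),("rim",(190,236),.109)]:
    X=onplane("wrist",uv,z,p); print(nm,X.round(3),toS(X).round(4))
o,_=ray("wrist",(258,183),p); print(o)
```

```text
tabB [0.595 0.105 0.128] [0.065  0.1714 0.128 ]
tabF [0.469 0.09  0.128] [-0.0625  0.1707  0.128 ]
nutB [ 0.516 -0.061  0.116] [-0.0318  0.015   0.116 ]
nutA [ 0.588 -0.107  0.116] [ 0.035  -0.0381  0.116 ]
shB [ 0.515 -0.004  0.104] [-0.0271  0.0719  0.104 ]
shA [0.573 0.002 0.104] [0.032  0.0712 0.104 ]
shC [ 0.528 -0.11   0.104] [-0.0249 -0.035   0.104 ]
shD [ 0.598 -0.159  0.104] [ 0.0394 -0.0911  0.104 ]
scr1 [0.41  0.269 0.065] [-0.1011  0.3544  0.065 ]
scr2 [0.455 0.344 0.065] [-0.0482  0.4248  0.065 ]
rim [0.669 0.046 0.109] [0.1313 0.1052 0.109 ]
[0.52541048 0.09936894 0.37332866]
```

```bash
python3 -m inch '[{"dx":0,"dy":-0.2,"dz":4.3,"wx":0,"wy":0,"wz":0},{"dx":0,"dy":0,"dz":4.3,"wx":0,"wy":0,"wz":0},{"dx":0,"dy":0,"dz":4.2,"wx":0,"wy":0,"wz":0},{"dx":0,"dy":0,"dz":0,"wx":0,"wy":0,"wz":0},{"dx":0,"dy":0,"dz":0,"wx":0,"wy":0,"wz":0}]' 1 50; python3 -m inch '[{"dx":0,"dy":0,"dz":0,"wx":0,"wy":0,"wz":0},{"dx":0,"dy":0,"dz":0,"wx":0,"wy":0,"wz":0},{"dx":0,"dy":0,"dz":0,"wx":0,"wy":0,"wz":0},{"dx":0,"dy":0,"dz":0,"wx":0,"wy":0,"wz":0},{"dx":0,"dy":0,"dz":0,"wx":0,"wy":0,"wz":0},{"dx":0,"dy":0,"dz":0,"wx":0,"wy":0,"wz":0},{"dx":0,"dy":0,"dz":0,"wx":0,"wy":0,"wz":0}]' 0 50
```

```text
t: 2.75
tcp_pos: [0.6006, 0.1074, 0.1773]
tool_rot: [-0.056, 0.998, -0.0, 0.001]
force: [0.7, -0.2, 1.1]
finger_gap: 1.003
gripper_force: 0.0
t: 3.62
tcp_pos: [0.6003, 0.1062, 0.1765]
tool_rot: [-0.055, 0.998, -0.0, 0.0]
force: [-1.4, -0.6, 5.0]
finger_gap: 0.152
gripper_force: 51.6
```

Gripped, with a 13 mm gap that matches the tab. Lift and slide.

```bash
python3 -m inch '[{"dx":0,"dy":0,"dz":-0.6,"wx":0,"wy":0,"wz":0},{"dx":0,"dy":0,"dz":-0.6,"wx":0,"wy":0,"wz":0},{"dx":0,"dy":0,"dz":0,"wx":0,"wy":0,"wz":0},{"dx":0,"dy":1.6,"dz":0,"wx":0,"wy":0,"wz":0},{"dx":0,"dy":1.6,"dz":0,"wx":0,"wy":0,"wz":0},{"dx":0,"dy":1.6,"dz":0,"wx":0,"wy":0,"wz":0},{"dx":0,"dy":1.6,"dz":0,"wx":0,"wy":0,"wz":0},{"dx":0,"dy":1.6,"dz":0,"wx":0,"wy":0,"wz":0},{"dx":0,"dy":1.7,"dz":0,"wx":0,"wy":0,"wz":0},{"dx":0,"dy":0,"dz":0,"wx":0,"wy":0,"wz":0}]'; python3 -m inch '[{"dx":0,"dy":0,"dz":0,"wx":0,"wy":0,"wz":0},{"dx":0,"dy":0,"dz":0.5,"wx":0,"wy":0,"wz":0},{"dx":0,"dy":0,"dz":0.6,"wx":0,"wy":0,"wz":0},{"dx":0,"dy":0,"dz":0,"wx":0,"wy":0,"wz":0}]'
```

```text
t: 4.88
tcp_pos: [0.5893, 0.2034, 0.1878]
tool_rot: [-0.056, 0.998, -0.001, -0.0]
force: [0.6, -3.8, -1.7]
finger_gap: 0.154
gripper_force: 51.5
t: 5.38
tcp_pos: [0.5893, 0.2031, 0.1765]
tool_rot: [-0.055, 0.999, 0.0, -0.0]
force: [-0.0, 0.9, -1.4]
finger_gap: 0.154
gripper_force: 31.1
```

The cover is about 97 mm open. I'll release it, rise and check the board from above.

```bash
python3 -m inch '[{"dx":0,"dy":0,"dz":0,"wx":0,"wy":0,"wz":0},{"dx":0,"dy":0,"dz":0,"wx":0,"wy":0,"wz":0},{"dx":0,"dy":0,"dz":0,"wx":0,"wy":0,"wz":0},{"dx":0,"dy":0,"dz":-4,"wx":0,"wy":0,"wz":0},{"dx":0,"dy":0,"dz":-4,"wx":0,"wy":0,"wz":0},{"dx":0,"dy":-5,"dz":-3,"wx":0,"wy":0,"wz":0},{"dx":0,"dy":-5,"dz":0,"wx":0,"wy":0,"wz":0},{"dx":0,"dy":-5,"dz":0,"wx":0,"wy":0,"wz":0},{"dx":0,"dy":0,"dz":0,"wx":0,"wy":0,"wz":0},{"dx":0,"dy":0,"dz":0,"wx":0,"wy":0,"wz":0}]' 1 50
cat >> h.py <<'E'
def snapw(name):
    p=eyes.camera_params("wrist"); im=eyes.snapshot("wrist"); cv2.imwrite(f"pics/{name}.png",im[:,:,::-1]); json.dump({k:np.array(v).tolist() for k,v in p.items()},open(f"{name}.json","w")); return im,p
def blobs(im,p,z=.110):
    hsv=cv2.cvtColor(im,cv2.COLOR_RGB2HSV)
    m=cv2.inRange(hsv,(4,90,30),(15,255,185)); m=cv2.morphologyEx(m,cv2.MORPH_OPEN,np.ones((5,5)))
    n,l,s,c=cv2.connectedComponentsWithStats(m)
    for i in range(1,n):
        if s[i,4]>150:
            S=toS(onplane("wrist",c[i],z,p)); print("blob",c[i].round(0),s[i,2:5],"S",S.round(3))
E
python3 - <<'E'
from h import *
im,p=snapw("w3"); blobs(im,p)
print("slide tcp S",toS(sense()['tcp_pos']))
plan(w((-.033,.0155,.101)),st()[2],.073)
E
```

```text
t: 6.62
tcp_pos: [0.6058, 0.0537, 0.2869]
tool_rot: [-0.054, 0.999, 0.0, -0.0]
force: [-0.9, -0.2, -0.0]
finger_gap: 1.003
gripper_force: 0.0
blob [205. 117.] [   89   220 13033] S [0.013 0.075 0.11 ]
blob [319.  28.] [ 23  54 935] S [-0.063  0.17   0.11 ]
blob [126.  73.] [  82   62 2648] S [-0.029  0.005  0.11 ]
blob [477.  66.] [ 40  46 658] S [-0.05   0.336  0.11 ]
blob [302. 160.] [  92   90 6207] S [0.05  0.157 0.11 ]
blob [ 81. 149.] [  67   49 2204] S [ 0.037 -0.05   0.11 ]
blob [415. 183.] [  29   56 1270] S [0.071 0.27  0.11 ]
slide tcp S [0.06970646 0.12005815 0.28683531]
pos [0.6057 0.0543 0.2868] shift now-axes cm [ 10.28 -10.45  11.28] new-axes [10.46 10.27 11.28] turn deg [  0.    0.  -89.9] q6 -1.78 world [-0.0908 -0.1151 -0.1128]
```

View pics/w3.png

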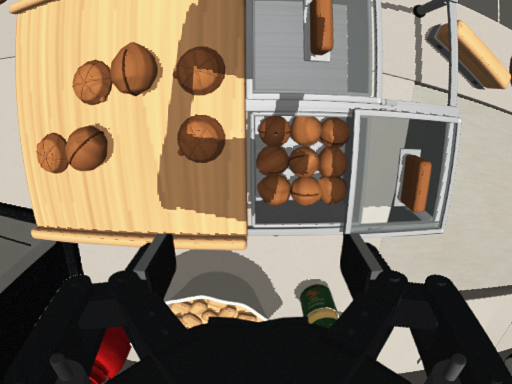

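The cover is open with its tab at (415,183). The nuts are unmoved at (134,68) and (87,148), and the shells are in place. Next I move over nutB and turn +90° so the fingers close along station x.

```bash
python3 -m inch '[{"dx":3.4,"dy":-3.5,"dz":0,"wx":0,"wy":0,"wz":0},{"dx":3.4,"dy":-3.5,"dz":0,"wx":0,"wy":0,"wz":0},{"dx":3.4,"dy":-3.5,"dz":0,"wx":0,"wy":0,"wz":0},{"dx":0,"dy":0,"dz":0,"wx":0,"wy":0,"wz":10},{"dx":0,"dy":0,"dz":0,"wx":0,"wy":0,"wz":10},{"dx":0,"dy":0,"dz":0,"wx":0,"wy":0,"wz":10},{"dx":0,"dy":0,"dz":0,"wx":0,"wy":0,"wz":10},{"dx":0,"dy":0,"dz":0,"wx":0,"wy":0,"wz":10},{"dx":0,"dy":0,"dz":0,"wx":0,"wy":0,"wz":10},{"dx":0,"dy":0,"dz":0,"wx":0,"wy":0,"wz":10}]'; python3 -m inch '[{"dx":0,"dy":0,"dz":0,"wx":0,"wy":0,"wz":10},{"dx":0,"dy":0,"dz":0,"wx":0,"wy":0,"wz":10},{"dx":0,"dy":0,"dz":0,"wx":0,"wy":0,"wz":0},{"dx":0,"dy":0,"dz":0,"wx":0,"wy":0,"wz":0}]'
python3 - <<'E'
from h import *
p=json.load(open("w3.json"))
for nm,uv in [("B",(134,68)),("A",(87,148))]: print(nm,toS(onplane("wrist",uv,.116,p)).round(4))
plan(w((-.033,.0155,.101)),st()[2],.073)
im,p=snapw("w4"); print(p);
E
```

```text
t: 7.92
tcp_pos: [0.5161, -0.0603, 0.2869]
tool_rot: [0.529, 0.848, 0.0, -0.0]
force: [1.0, -0.7, -0.3]
finger_gap: 0.996
gripper_force: 0.0
t: 8.43
tcp_pos: [0.5161, -0.0611, 0.2869]
tool_rot: [0.666, 0.746, 0.0, -0.0]
force: [0.1, -0.9, 0.5]
finger_gap: 0.999
gripper_force: 0.0
B [-0.0322  0.015   0.116 ]
A [ 0.035  -0.0384  0.116 ]
pos [ 0.5161 -0.0611  0.2869] shift now-axes cm [ 0.04 -0.11 11.29] new-axes [ 0.04 -0.11 11.29] turn deg [-0.  -0.   0.3] q6 -0.45 world [-0.0012  0.0003 -0.1129]
{'fx': 297.3186396354542, 'fy': 297.3186396354542, 'cx': 257.6686849085746, 'cy': 183.2057454576699, 'rvec': array([-2.8390414 , -0.16192743, -0.0233933 ]), 'tvec': array([-0.50598411, -0.14798058,  0.32805236])}
```

View pics/w4.png

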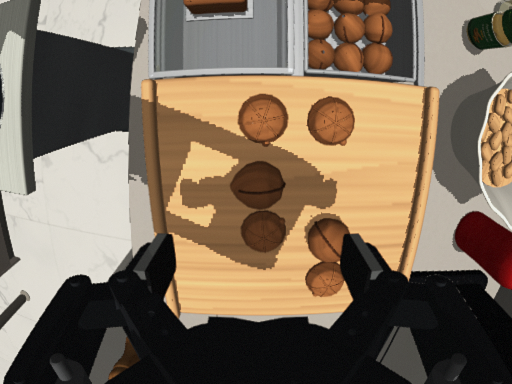

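nutB is at (258,185) under the tool, with C at (263,231), A at (327,240) and D at (326,279). The fingers straddle clear of the shells, so I descend and grip.

```bash
python3 -m inch '[{"dx":0,"dy":0,"dz":4,"wx":0,"wy":0,"wz":0},{"dx":0,"dy":0,"dz":4,"wx":0,"wy":0,"wz":0},{"dx":0,"dy":0,"dz":3.5,"wx":0,"wy":0,"wz":0},{"dx":0,"dy":0,"dz":0,"wx":0,"wy":0,"wz":0}]' 1 40; python3 -m inch '[{"dx":0,"dy":0,"dz":0,"wx":0,"wy":0,"wz":0},{"dx":0,"dy":0,"dz":0,"wx":0,"wy":0,"wz":0},{"dx":0,"dy":0,"dz":0,"wx":0,"wy":0,"wz":0},{"dx":0,"dy":0,"dz":0,"wx":0,"wy":0,"wz":0},{"dx":0,"dy":0,"dz":0,"wx":0,"wy":0,"wz":0},{"dx":0,"dy":0,"dz":-3,"wx":0,"wy":0,"wz":0},{"dx":0,"dy":0,"dz":-4,"wx":0,"wy":0,"wz":0},{"dx":0,"dy":0,"dz":0,"wx":0,"wy":0,"wz":0}]' 0 40
python3 - <<'E'
from h import *
plan(w((.048,.155,.16)),st()[2],.073)
E
```

```text
t: 8.98
tcp_pos: [0.5146, -0.0613, 0.1698]
tool_rot: [0.667, 0.745, -0.001, -0.003]
force: [-0.0, -0.6, 0.3]
finger_gap: 0.998
gripper_force: 0.0
t: 9.98
tcp_pos: [0.5178, -0.0624, 0.2453]
tool_rot: [0.667, 0.745, 0.002, 0.004]
force: [0.2, 1.0, -1.0]
finger_gap: 0.475
gripper_force: 40.5
pos [ 0.5178 -0.0624  0.2453] shift now-axes cm [14.14  7.84  1.24] new-axes [14.15  7.83  1.23] turn deg [0.4 0.2 0.1] q6 -0.44 world [ 0.0625  0.1491 -0.0123]
```

Nut held (40 mm gap). To fit the fingers inside the pan I'll turn back so they close along station y.

```bash
python3 -m inch '[{"dx":4.8,"dy":2.4,"dz":0,"wx":0,"wy":0,"wz":0},{"dx":4.8,"dy":2.4,"dz":0,"wx":0,"wy":0,"wz":0},{"dx":4.8,"dy":2.4,"dz":0,"wx":0,"wy":0,"wz":0},{"dx":0,"dy":0,"dz":0,"wx":0,"wy":0,"wz":-10},{"dx":0,"dy":0,"dz":0,"wx":0,"wy":0,"wz":-10},{"dx":0,"dy":0,"dz":0,"wx":0,"wy":0,"wz":-10},{"dx":0,"dy":0,"dz":0,"wx":0,"wy":0,"wz":-10},{"dx":0,"dy":0,"dz":0,"wx":0,"wy":0,"wz":-10},{"dx":0,"dy":0,"dz":0,"wx":0,"wy":0,"wz":-10},{"dx":0,"dy":0,"dz":0,"wx":0,"wy":0,"wz":-10}]'; python3 -m inch '[{"dx":0,"dy":0,"dz":0,"wx":0,"wy":0,"wz":-10},{"dx":0,"dy":0,"dz":0,"wx":0,"wy":0,"wz":-10},{"dx":0,"dy":0,"dz":0,"wx":0,"wy":0,"wz":0},{"dx":0,"dy":0,"dz":0,"wx":0,"wy":0,"wz":0}]'
python3 - <<'E'
from h import *
plan(w((.042,.160,.053)),np.pi/2+st()[2],.073)
E
```

```text
t: 11.22
tcp_pos: [0.5712, 0.0891, 0.241]
tool_rot: [0.117, 0.993, -0.0, -0.001]
force: [0.4, 0.1, -0.1]
finger_gap: 0.48
gripper_force: 40.6
t: 11.72
tcp_pos: [0.5716, 0.0891, 0.2415]
tool_rot: [-0.054, 0.999, 0.0, -0.0]
force: [0.0, 0.5, -0.8]
finger_gap: 0.481
gripper_force: 40.6
pos [0.5716 0.0891 0.2415] shift now-axes cm [-0.25  0.17 11.54] new-axes [-0.24  0.17 11.55] turn deg [ 0.  -0.1 -0.1] q6 -1.72 world [ 0.0022  0.002  -0.1155]
```

```bash
python3 -m inch '[{"dx":-0.2,"dy":0.2,"dz":3,"wx":0,"wy":0,"wz":0},{"dx":0,"dy":0,"dz":3,"wx":0,"wy":0,"wz":0},{"dx":0,"dy":0,"dz":2.5,"wx":0,"wy":0,"wz":0},{"dx":0,"dy":0,"dz":1.5,"wx":0,"wy":0,"wz":0},{"dx":0,"dy":0,"dz":1.4,"wx":0,"wy":0,"wz":0},{"dx":0,"dy":0,"dz":0,"wx":0,"wy":0,"wz":0},{"dx":0,"dy":0,"dz":0,"wx":0,"wy":0,"wz":0}]'; python3 -m inch '[{"dx":0,"dy":0,"dz":0,"wx":0,"wy":0,"wz":0},{"dx":0,"dy":0,"dz":0,"wx":0,"wy":0,"wz":0},{"dx":0,"dy":0,"dz":0,"wx":0,"wy":0,"wz":0},{"dx":0,"dy":0,"dz":-5,"wx":0,"wy":0,"wz":0},{"dx":0,"dy":0,"dz":-6,"wx":0,"wy":0,"wz":0},{"dx":0,"dy":-5,"dz":-3,"wx":0,"wy":0,"wz":0},{"dx":0,"dy":-5,"dz":0,"wx":0,"wy":0,"wz":0},{"dx":0,"dy":0,"dz":0,"wx":0,"wy":0,"wz":0},{"dx":0,"dy":0,"dz":0,"wx":0,"wy":0,"wz":0}]' 0.68 40
python3 - <<'E'
from h import *
im,p=snapw("w5"); blobs(im,p)
plan(w((.0345,-.038,.099)),np.pi/4+st()[2],.073)
E
```

```text
t: 12.6
tcp_pos: [0.5741, 0.0913, 0.1285]
tool_rot: [-0.055, 0.999, -0.0, 0.001]
force: [0.1, -0.6, 0.1]
finger_gap: 0.48
gripper_force: 40.6
t: 13.72
tcp_pos: [0.5841, -0.008, 0.2676]
tool_rot: [-0.054, 0.999, 0.0, -0.001]
force: [-0.2, -0.4, 0.3]
finger_gap: 0.682
gripper_force: 0.0
blob [232. 124.] [  236   242 26011] S [-0.011  0.041  0.11 ]
blob [392.  61.] [  25   63 1152] S [-0.066  0.167  0.11 ]
blob [489.  67.] [ 15  24 243] S [-0.078  0.277  0.11 ]
blob [152. 107.] [ 32  50 681] S [-0.027 -0.023  0.11 ]
blob [357. 186.] [  84   83 4562] S [0.039 0.143 0.11 ]
blob [464. 214.] [  31   54 1056] S [0.069 0.267 0.11 ]
blob [232. 272.] [ 25   7 169] S [0.121 0.036 0.11 ]
pos [ 0.584  -0.0074  0.2675] shift now-axes cm [ 0.7  -9.91  9.54] new-axes [-6.51 -7.5   9.55] turn deg [ 0.  -0.1 45.1] q6 -1.88 world [ 0.0038 -0.0992 -0.0955]
```

View pics/w5.png

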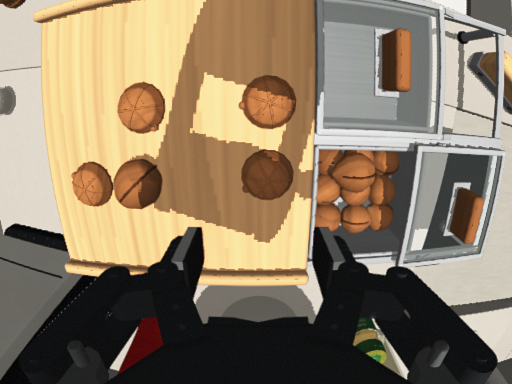

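nutB sits in the pan at (352,170). nutA is at (137,183) with shells D (92,184) and C (141,107) beside it, so I'll grasp it on the diagonal.

```bash
python3 -m inch '[{"dx":0.3,"dy":-5,"dz":0,"wx":0,"wy":0,"wz":0},{"dx":0.4,"dy":-4.9,"dz":0,"wx":0,"wy":0,"wz":0},{"dx":0,"dy":0,"dz":0,"wx":0,"wy":0,"wz":9},{"dx":0,"dy":0,"dz":0,"wx":0,"wy":0,"wz":9},{"dx":0,"dy":0,"dz":0,"wx":0,"wy":0,"wz":9},{"dx":0,"dy":0,"dz":0,"wx":0,"wy":0,"wz":9},{"dx":0,"dy":0,"dz":0,"wx":0,"wy":0,"wz":9},{"dx":0,"dy":0,"dz":0,"wx":0,"wy":0,"wz":0},{"dx":0,"dy":0,"dz":0,"wx":0,"wy":0,"wz":0}]' 0.8 40
python3 - <<'E'
from h import *
p=json.load(open("w5.json")); X=toS(onplane("wrist",(137,183),.117,p)); print(X)
plan(w((X[0],X[1],.099)),np.pi/4+st()[2],.073)
E
```

```text
t: 14.9
tcp_pos: [0.5884, -0.1063, 0.2676]
tool_rot: [0.33, 0.944, 0.0, -0.0]
force: [0.1, -0.2, -0.2]
finger_gap: 0.804
gripper_force: 0.0
[ 0.03416411 -0.03914241  0.117     ]
pos [ 0.5884 -0.1063  0.2676] shift now-axes cm [-0.04 -0.16  9.56] new-axes [-0.03 -0.16  9.56] turn deg [-0.  -0.   0.2] q6 -1.26 world [-0.0007 -0.0014 -0.0956]
```

```bash
python3 -m inch '[{"dx":0,"dy":-0.2,"dz":4,"wx":0,"wy":0,"wz":0},{"dx":0,"dy":0,"dz":3,"wx":0,"wy":0,"wz":0},{"dx":0,"dy":0,"dz":2.6,"wx":0,"wy":0,"wz":0},{"dx":0,"dy":0,"dz":0,"wx":0,"wy":0,"wz":0}]'; python3 -m inch '[{"dx":0,"dy":0,"dz":0,"wx":0,"wy":0,"wz":0},{"dx":0,"dy":0,"dz":0,"wx":0,"wy":0,"wz":0},{"dx":0,"dy":0,"dz":0,"wx":0,"wy":0,"wz":0},{"dx":0,"dy":0,"dz":0,"wx":0,"wy":0,"wz":0},{"dx":0,"dy":0,"dz":0,"wx":0,"wy":0,"wz":0},{"dx":0,"dy":0,"dz":-3,"wx":0,"wy":0,"wz":0},{"dx":0,"dy":0,"dz":-4,"wx":0,"wy":0,"wz":0},{"dx":0,"dy":0,"dz":0,"wx":0,"wy":0,"wz":0}]' 0 40
python3 - <<'E'
from h import *
plan(w((.094,.160,.16)),None,.073)
E
```

```text
t: 15.4
tcp_pos: [0.5859, -0.1081, 0.1699]
tool_rot: [0.331, 0.944, 0.0, -0.003]
force: [1.0, -0.1, 0.3]
finger_gap: 0.803
gripper_force: 0.0
t: 16.4
tcp_pos: [0.5888, -0.1094, 0.2452]
tool_rot: [0.331, 0.943, -0.0, 0.004]
force: [0.2, -0.0, -0.5]
finger_gap: 0.479
gripper_force: 40.6
pos [ 0.5888 -0.1094  0.2452] shift now-axes cm [10.09 18.36  1.19] new-axes [10.09 18.36  1.19] turn deg [0. 0. 0.] q6 -1.27 world [ 0.0362  0.2063 -0.0122]
```

```bash
python3 -m inch '[{"dx":2.5,"dy":4.6,"dz":0,"wx":0,"wy":0,"wz":0},{"dx":2.5,"dy":4.6,"dz":0,"wx":0,"wy":0,"wz":0},{"dx":2.5,"dy":4.6,"dz":0,"wx":0,"wy":0,"wz":0},{"dx":2.5,"dy":4.6,"dz":0,"wx":0,"wy":0,"wz":0},{"dx":0,"dy":0,"dz":0,"wx":0,"wy":0,"wz":-9},{"dx":0,"dy":0,"dz":0,"wx":0,"wy":0,"wz":-9},{"dx":0,"dy":0,"dz":0,"wx":0,"wy":0,"wz":-9},{"dx":0,"dy":0,"dz":0,"wx":0,"wy":0,"wz":-9},{"dx":0,"dy":0,"dz":0,"wx":0,"wy":0,"wz":-9},{"dx":0,"dy":0,"dz":0,"wx":0,"wy":0,"wz":0}]'
python3 - <<'E'
from h import *
p=json.load(open("w5.json")); print("nutB",toS(onplane("wrist",(352,170),.06,p)))
plan(w((.094,.160,.053)),np.pi/2+st()[2],.073); print(sense()['gripper_force'])
E
```

```text
t: 17.65
tcp_pos: [0.6236, 0.0973, 0.2407]
tool_rot: [-0.054, 0.999, 0.0, -0.001]
force: [-0.1, 0.3, -0.8]
finger_gap: 0.481
gripper_force: 40.7
nutB [0.03796279 0.15399644 0.06      ]
pos [0.6236 0.0973 0.2407] shift now-axes cm [-0.21 -0.08 11.47] new-axes [-0.19 -0.08 11.47] turn deg [ 0.  -0.1 -0.1] q6 -1.7 world [ 0.0019 -0.0006 -0.1147]
40.70785939693451
```

```bash
python3 -m inch '[{"dx":-0.1,"dy":-0.1,"dz":3,"wx":0,"wy":0,"wz":0},{"dx":0,"dy":0,"dz":3,"wx":0,"wy":0,"wz":0},{"dx":0,"dy":0,"dz":2.5,"wx":0,"wy":0,"wz":0},{"dx":0,"dy":0,"dz":1.5,"wx":0,"wy":0,"wz":0},{"dx":0,"dy":0,"dz":1.4,"wx":0,"wy":0,"wz":0},{"dx":0,"dy":0,"dz":0,"wx":0,"wy":0,"wz":0},{"dx":0,"dy":0,"dz":0,"wx":0,"wy":0,"wz":0}]'; python3 -m inch '[{"dx":0,"dy":0,"dz":0,"wx":0,"wy":0,"wz":0},{"dx":0,"dy":0,"dz":0,"wx":0,"wy":0,"wz":0},{"dx":0,"dy":0,"dz":0,"wx":0,"wy":0,"wz":0},{"dx":0,"dy":0,"dz":-5,"wx":0,"wy":0,"wz":0},{"dx":0,"dy":0,"dz":-6,"wx":0,"wy":0,"wz":0},{"dx":0,"dy":5,"dz":0,"wx":0,"wy":0,"wz":0},{"dx":0,"dy":5,"dz":0,"wx":0,"wy":0,"wz":0},{"dx":0,"dy":0,"dz":0,"wx":0,"wy":0,"wz":0},{"dx":0,"dy":0,"dz":0,"wx":0,"wy":0,"wz":0}]' 0.68 40
python3 - <<'E'
from h import *
im,p=snapw("w6"); blobs(im,p)
plan(w((.0685,.2705,.104)),np.pi/2+st()[2],.073)
E
```

```text
t: 18.52
tcp_pos: [0.6259, 0.0964, 0.1286]
tool_rot: [-0.055, 0.999, -0.0, 0.001]
force: [-0.3, 0.8, -0.7]
finger_gap: 0.48
gripper_force: 40.7
t: 19.65
tcp_pos: [0.6143, 0.1957, 0.2378]
tool_rot: [-0.055, 0.998, -0.0, -0.0]
force: [-0.4, -0.1, -0.6]
finger_gap: 0.681
gripper_force: 0.0
blob [132.   9.] [ 32  20 530] S [-0.047  0.171  0.11 ]
blob [403.  23.] [  75   49 1169] S [-0.04   0.362  0.11 ]
blob [482.  30.] [ 33  53 602] S [-0.049  0.439  0.11 ]
blob [43. 59.] [ 28  49 747] S [-0.023  0.089  0.11 ]
blob [ 85. 158.] [  29  145 1665] S [0.06  0.127 0.11 ]
blob [160. 148.] [  68  112 5029] S [0.054 0.19  0.11 ]
blob [ 45. 126.] [ 27  49 746] S [0.032 0.089 0.11 ]
blob [273. 172.] [  22   78 1576] S [0.071 0.27  0.11 ]
blob [204. 148.] [ 10  21 171] S [0.055 0.222 0.11 ]
pos [0.6145 0.1951 0.2378] shift now-axes cm [2.52 1.15 6.08] new-axes [2.52 1.15 6.08] turn deg [-0. -0.  0.] q6 -1.55 world [-0.0263  0.0087 -0.0608]
```

View pics/w6.png

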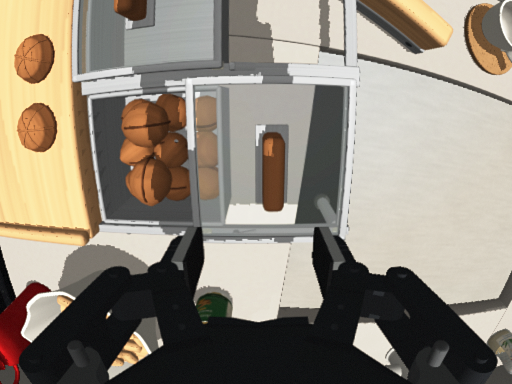

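Both nuts are in the pan at (145,122) and (150,180), with the tab at (273,172). I'll grip it, lift, slide shut and lower.

```bash
python3 -m inch '[{"dx":2.5,"dy":1.1,"dz":0,"wx":0,"wy":0,"wz":0},{"dx":0,"dy":0,"dz":3,"wx":0,"wy":0,"wz":0},{"dx":0,"dy":0,"dz":3.1,"wx":0,"wy":0,"wz":0},{"dx":0,"dy":0,"dz":0,"wx":0,"wy":0,"wz":0}]' 0.68 60; python3 -m inch '[{"dx":0,"dy":0,"dz":0,"wx":0,"wy":0,"wz":0},{"dx":0,"dy":0,"dz":0,"wx":0,"wy":0,"wz":0},{"dx":0,"dy":0,"dz":0,"wx":0,"wy":0,"wz":0},{"dx":0,"dy":0,"dz":0,"wx":0,"wy":0,"wz":0},{"dx":0,"dy":0,"dz":0,"wx":0,"wy":0,"wz":0},{"dx":0,"dy":0,"dz":0,"wx":0,"wy":0,"wz":0},{"dx":0,"dy":0,"dz":-0.6,"wx":0,"wy":0,"wz":0},{"dx":0,"dy":0,"dz":-0.6,"wx":0,"wy":0,"wz":0},{"dx":0,"dy":0,"dz":0,"wx":0,"wy":0,"wz":0}]' 0 60
python3 - <<'E'
from h import *
print(toS(sense()['tcp_pos']))
E
```

```text
t: 20.2
tcp_pos: [0.5871, 0.2023, 0.1745]
tool_rot: [-0.054, 0.999, -0.0, -0.003]
force: [-0.2, -0.7, -0.5]
finger_gap: 0.683
gripper_force: 0.0
t: 21.32
tcp_pos: [0.5893, 0.2034, 0.1894]
tool_rot: [-0.055, 0.998, -0.001, 0.001]
force: [2.9, -4.9, -1.9]
finger_gap: 0.15
gripper_force: 58.5
[0.0695779  0.27001804 0.18940975]
```

```bash
python3 -m inch '[{"dx":0,"dy":-1.6,"dz":0,"wx":0,"wy":0,"wz":0},{"dx":0,"dy":-1.6,"dz":0,"wx":0,"wy":0,"wz":0},{"dx":0,"dy":-1.6,"dz":0,"wx":0,"wy":0,"wz":0},{"dx":0,"dy":-1.6,"dz":0,"wx":0,"wy":0,"wz":0},{"dx":0,"dy":-1.6,"dz":0,"wx":0,"wy":0,"wz":0},{"dx":0,"dy":-1.9,"dz":0,"wx":0,"wy":0,"wz":0},{"dx":0,"dy":0,"dz":0,"wx":0,"wy":0,"wz":0},{"dx":0,"dy":0,"dz":0,"wx":0,"wy":0,"wz":0}]'
python3 -m inch '[{"dx":0,"dy":0,"dz":0.6,"wx":0,"wy":0,"wz":0},{"dx":0,"dy":0,"dz":0.6,"wx":0,"wy":0,"wz":0},{"dx":0,"dy":0,"dz":0,"wx":0,"wy":0,"wz":0},{"dx":0,"dy":0,"dz":0,"wx":0,"wy":0,"wz":0}]'
python3 - <<'E'
from h import *
print(toS(sense()['tcp_pos']))
E
```

```text
t: 22.32
tcp_pos: [0.6003, 0.1055, 0.1893]
tool_rot: [-0.054, 0.999, 0.001, 0.002]
force: [5.3, 5.3, -2.4]
finger_gap: 0.151
gripper_force: 60.0
t: 22.82
tcp_pos: [0.6003, 0.1055, 0.1786]
tool_rot: [-0.054, 0.999, 0.001, 0.002]
force: [3.2, 4.0, 5.1]
finger_gap: 0.152
gripper_force: 60.9
[0.06991947 0.17150177 0.17856447]
```

```bash
python3 -m inch '[{"dx":0,"dy":0,"dz":0,"wx":0,"wy":0,"wz":0},{"dx":0,"dy":0,"dz":0,"wx":0,"wy":0,"wz":0},{"dx":0,"dy":0,"dz":0,"wx":0,"wy":0,"wz":0},{"dx":0,"dy":0,"dz":-5,"wx":0,"wy":0,"wz":0},{"dx":0,"dy":0,"dz":-5,"wx":0,"wy":0,"wz":0},{"dx":4.6,"dy":0,"dz":0,"wx":0,"wy":0,"wz":0},{"dx":4.6,"dy":0,"dz":0,"wx":0,"wy":0,"wz":0},{"dx":4.6,"dy":0,"dz":0,"wx":0,"wy":0,"wz":0},{"dx":0,"dy":0,"dz":0,"wx":0,"wy":0,"wz":0},{"dx":0,"dy":0,"dz":0,"wx":0,"wy":0,"wz":0}]' 1 60
python3 - <<'E'
from h import *
plan(w((-.0685,.172,.102)),np.pi/2+st()[2],.073)
for n in ("side","top"): cv2.imwrite(f"pics/{n}1.png",eyes.snapshot(n)[:,:,::-1])
im,p=snapw("w7")
a=cv2.imread("pics/side1.png")[185:285,185:305]; a=cv2.resize(a,None,fx=4,fy=4,interpolation=cv2.INTER_CUBIC); b=cv2.imread("pics/w7.png"); b=cv2.resize(b,(300,225)); a=np.vstack([np.pad(b,((0,0),(0,180),(0,0))),a[:370]]); cv2.imwrite("pics/m7.png",a)
E
```

```text
t: 24.08
tcp_pos: [0.4629, 0.0903, 0.2773]
tool_rot: [-0.055, 0.999, -0.0, 0.001]
force: [0.3, 0.2, -0.7]
finger_gap: 0.999
gripper_force: 0.0
pos [0.4629 0.0903 0.2773] shift now-axes cm [ 0.03  0.07 10.23] new-axes [ 0.02  0.07 10.23] turn deg [-0.   0.1  0. ] q6 -1.73 world [-0.0002  0.0007 -0.1023]
```

View pics/m7.png

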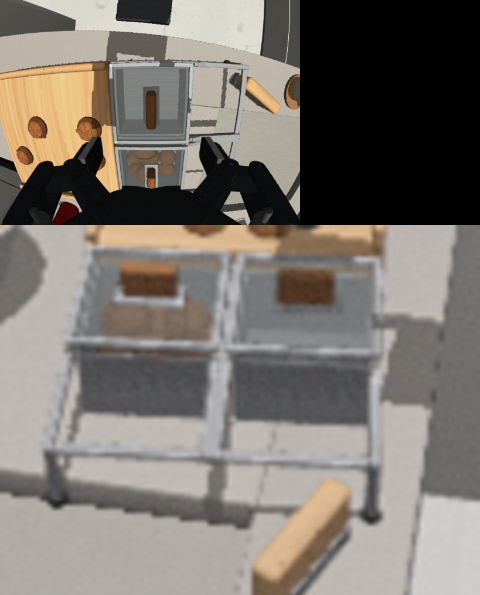

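The back cover lies exactly where it was at the start: its tab is at (148,278), which maps to 253 in the first crop. Now I open the front cover.

```bash
python3 -m inch '[{"dx":0,"dy":0,"dz":4,"wx":0,"wy":0,"wz":0},{"dx":0,"dy":0,"dz":4,"wx":0,"wy":0,"wz":0},{"dx":0,"dy":0,"dz":2.2,"wx":0,"wy":0,"wz":0},{"dx":0,"dy":0,"dz":0,"wx":0,"wy":0,"wz":0}]' 1 60; python3 -m inch '[{"dx":0,"dy":0,"dz":0,"wx":0,"wy":0,"wz":0},{"dx":0,"dy":0,"dz":0,"wx":0,"wy":0,"wz":0},{"dx":0,"dy":0,"dz":0,"wx":0,"wy":0,"wz":0},{"dx":0,"dy":0,"dz":0,"wx":0,"wy":0,"wz":0},{"dx":0,"dy":0,"dz":0,"wx":0,"wy":0,"wz":0},{"dx":0,"dy":0,"dz":0,"wx":0,"wy":0,"wz":0},{"dx":0,"dy":0,"dz":0,"wx":0,"wy":0,"wz":0}]' 0 60; python3 -m inch '[{"dx":0,"dy":0,"dz":-0.6,"wx":0,"wy":0,"wz":0},{"dx":0,"dy":0,"dz":-0.6,"wx":0,"wy":0,"wz":0},{"dx":0,"dy":0,"dz":0,"wx":0,"wy":0,"wz":0},{"dx":0,"dy":1.6,"dz":0,"wx":0,"wy":0,"wz":0},{"dx":0,"dy":1.6,"dz":0,"wx":0,"wy":0,"wz":0},{"dx":0,"dy":1.6,"dz":0,"wx":0,"wy":0,"wz":0},{"dx":0,"dy":1.6,"dz":0,"wx":0,"wy":0,"wz":0},{"dx":0,"dy":1.6,"dz":0,"wx":0,"wy":0,"wz":0},{"dx":0,"dy":1.8,"dz":0,"wx":0,"wy":0,"wz":0},{"dx":0,"dy":0,"dz":0,"wx":0,"wy":0,"wz":0}]'; python3 -m inch '[{"dx":0,"dy":0,"dz":0,"wx":0,"wy":0,"wz":0},{"dx":0,"dy":0,"dz":0.6,"wx":0,"wy":0,"wz":0},{"dx":0,"dy":0,"dz":0.6,"wx":0,"wy":0,"wz":0},{"dx":0,"dy":0,"dz":0,"wx":0,"wy":0,"wz":0}]'; python3 -m inch '[{"dx":0,"dy":0,"dz":0,"wx":0,"wy":0,"wz":0},{"dx":0,"dy":0,"dz":0,"wx":0,"wy":0,"wz":0},{"dx":0,"dy":0,"dz":0,"wx":0,"wy":0,"wz":0},{"dx":0,"dy":0,"dz":-5,"wx":0,"wy":0,"wz":0},{"dx":0,"dy":0,"dz":-5,"wx":0,"wy":0,"wz":0},{"dx":0,"dy":0,"dz":0,"wx":0,"wy":0,"wz":0}]' 1
```

```text
t: 24.72
tcp_pos: [0.462, 0.0905, 0.1732]
tool_rot: [-0.055, 0.998, 0.0, -0.002]
force: [-0.6, -0.6, 0.4]
finger_gap: 1.003
gripper_force: 0.0
t: 25.6
tcp_pos: [0.4623, 0.0905, 0.1756]
tool_rot: [-0.055, 0.998, -0.0, 0.001]
force: [-1.7, 0.0, 6.0]
finger_gap: 0.149
gripper_force: 59.7
t: 26.85
tcp_pos: [0.4512, 0.1879, 0.1868]
tool_rot: [-0.056, 0.998, -0.002, -0.0]
force: [3.6, -7.6, -2.4]
finger_gap: 0.146
gripper_force: 60.2
t: 27.35
tcp_pos: [0.4513, 0.1878, 0.1757]
tool_rot: [-0.055, 0.998, -0.001, 0.0]
force: [1.2, -5.8, 6.1]
finger_gap: 0.152
gripper_force: 61.2
t: 28.1
tcp_pos: [0.4532, 0.1886, 0.2784]
tool_rot: [-0.055, 0.998, 0.001, 0.004]
force: [0.9, -0.7, -0.6]
finger_gap: 1.0
gripper_force: 0.0
```

The front cover is open. Next I look at the scraper from close by.

```bash
python3 -m inch '[{"dx":-1,"dy":4.5,"dz":0,"wx":0,"wy":0,"wz":0},{"dx":-1,"dy":4.5,"dz":0,"wx":0,"wy":0,"wz":0},{"dx":0,"dy":0,"dz":0,"wx":0,"wy":0,"wz":0},{"dx":0,"dy":0,"dz":0,"wx":0,"wy":0,"wz":0}]'
python3 - <<'E'
from h import *
im,p=snapw("w8")
E
```

```text
t: 28.6
tcp_pos: [0.4603, 0.2792, 0.2737]
tool_rot: [-0.055, 0.998, -0.001, -0.001]
force: [0.1, -0.1, 0.4]
finger_gap: 0.996
gripper_force: 0.0
```

View pics/w8.png

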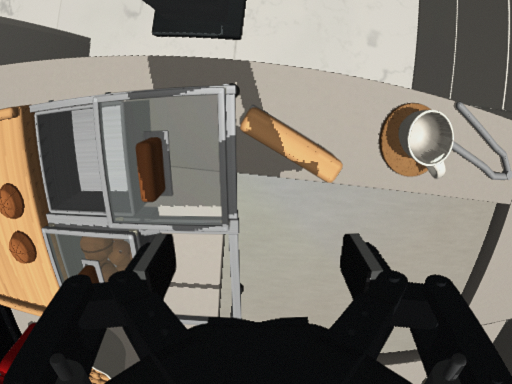

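The scraper top runs from about (246,116) to (337,171). The front cover is open with its tab at (150,170).

Run:
```python
from h import *
p=json.load(open("w8.json"))
E=[onplane("wrist",uv,.065,p) for uv in [(247,115),(336,172)]]
c=(E[0]+E[1])/2; d=E[1]-E[0]; a=np.arctan2(d[1],d[0]); print([e.round(4) for e in E],c,np.linalg.norm(d),np.degrees(a),toS(c))
# height check against side view
print(tri([ray("wrist",(247,115),p),ray("side",(185+338/4,135+462/4))]))
json.dump([c[0],c[1],a],open("scr.json","w"))
plan([c[0],c[1],.10],a-np.pi/2,.073)
q=sense()['q']; print(q.round(2))
```

```text
[array([0.4057, 0.2622, 0.065 ]), array([0.4504, 0.3553, 0.065 ])] [0.42804106 0.30876415 0.065     ] 0.10332444072230605 64.33645267508699 [-0.07926637  0.39226019  0.065     ]
(array([0.40732234, 0.26200492, 0.05731035]), [np.float64(0.0011230254415653521), np.float64(0.001123025441565407)])
pos [0.4605 0.2788 0.2739] shift now-axes cm [ 2.87  3.34 10.1 ] new-axes [-1.3   4.22 10.09] turn deg [  0.   -0.2 -58.1] q6 -1.34 world [-0.0325  0.03   -0.1009]
[ 0.34  0.45  1.68 -0.    1.01 -1.34]
```

The scraper measures 103 mm long at 64° and about 60 mm high, which fits. I'll turn −58° and descend with a partly open gripper.

```bash
python3 -m inch '[{"dx":2.9,"dy":3.3,"dz":0,"wx":0,"wy":0,"wz":0},{"dx":0,"dy":0,"dz":0,"wx":0,"wy":0,"wz":-9.7},{"dx":0,"dy":0,"dz":0,"wx":0,"wy":0,"wz":-9.7},{"dx":0,"dy":0,"dz":0,"wx":0,"wy":0,"wz":-9.7},{"dx":0,"dy":0,"dz":0,"wx":0,"wy":0,"wz":-9.7},{"dx":0,"dy":0,"dz":0,"wx":0,"wy":0,"wz":-9.7},{"dx":0,"dy":0,"dz":0,"wx":0,"wy":0,"wz":-9.6},{"dx":0,"dy":0,"dz":3,"wx":0,"wy":0,"wz":0},{"dx":0,"dy":0,"dz":0,"wx":0,"wy":0,"wz":0},{"dx":0,"dy":0,"dz":0,"wx":0,"wy":0,"wz":0}]' 0.6 100
python3 - <<'E'
from h import *
c=json.load(open("scr.json"))
plan([c[0],c[1],.030],c[2]-np.pi/2,.073)
im,p=snapw("w9"); print(sense()['q'].round(2))
hsv=cv2.cvtColor(im,cv2.COLOR_RGB2HSV); m=cv2.inRange(hsv,(10,80,150),(25,255,255)); m=cv2.morphologyEx(m,cv2.MORPH_CLOSE,np.ones((7,7)))
cs,_=cv2.findContours(m,0,2)
for k in sorted(cs,key=cv2.contourArea)[-3:]:
    r=cv2.minAreaRect(k); B=[onplane("wrist",b,.065,p) for b in cv2.boxPoints(r)]; print(r,np.mean(B,0).round(4),[b.round(3)[:2].tolist() for b in B])
E
```

```text
t: 29.9
tcp_pos: [0.4292, 0.3086, 0.2453]
tool_rot: [-0.532, 0.847, -0.0, -0.0]
force: [-0.7, 1.3, -1.0]
finger_gap: 0.602
gripper_force: 0.0
pos [0.4292 0.3086 0.2453] shift now-axes cm [ 0.03  0.11 14.23] new-axes [ 0.03  0.11 14.23] turn deg [ 0. -0. -0.] q6 -2.28 world [-0.0011  0.0002 -0.1423]
[ 0.41  0.48  1.73 -0.    0.93 -2.28]
((257.5, 226.0), (20.0, 25.0), 90.0) [0.4484 0.3471 0.065 ] [[0.454, 0.333], [0.434, 0.343], [0.442, 0.361], [0.463, 0.351]]
((299.6153869628906, 277.0769348144531), (47.85233688354492, 18.434917449951172), 78.69007110595703) [0.4354 0.4202 0.065 ] [[0.437, 0.388], [0.42, 0.392], [0.433, 0.453], [0.452, 0.448]]
((144.20619201660156, 63.09114456176758), (10.597208023071289, 64.99961853027344), 53.32564926147461) [0.4724 0.1688 0.065 ] [[0.502, 0.166], [0.444, 0.161], [0.443, 0.171], [0.5, 0.177]]
```

```bash
python3 -m inch '[{"dx":0,"dy":0.1,"dz":4.5,"wx":0,"wy":0,"wz":0},{"dx":0,"dy":0,"dz":4.5,"wx":0,"wy":0,"wz":0},{"dx":0,"dy":0,"dz":3,"wx":0,"wy":0,"wz":0},{"dx":0,"dy":0,"dz":2.2,"wx":0,"wy":0,"wz":0},{"dx":0,"dy":0,"dz":0,"wx":0,"wy":0,"wz":0}]'; python3 -m inch '[{"dx":0,"dy":0,"dz":0,"wx":0,"wy":0,"wz":0},{"dx":0,"dy":0,"dz":0,"wx":0,"wy":0,"wz":0},{"dx":0,"dy":0,"dz":0,"wx":0,"wy":0,"wz":0},{"dx":0,"dy":0,"dz":0,"wx":0,"wy":0,"wz":0},{"dx":0,"dy":0,"dz":0,"wx":0,"wy":0,"wz":0},{"dx":0,"dy":0,"dz":0,"wx":0,"wy":0,"wz":0}]' 0 100;  python3 -m inch '[{"dx":0,"dy":0,"dz":-3,"wx":0,"wy":0,"wz":0},{"dx":0,"dy":0,"dz":-5,"wx":0,"wy":0,"wz":0},{"dx":0,"dy":0,"dz":-5,"wx":0,"wy":0,"wz":0},{"dx":0,"dy":0,"dz":-3,"wx":0,"wy":0,"wz":0},{"dx":0,"dy":0,"dz":0,"wx":0,"wy":0,"wz":0},{"dx":0,"dy":0,"dz":0,"wx":0,"wy":0,"wz":0}]'
```

```text
t: 30.58
tcp_pos: [0.4279, 0.3094, 0.1023]
tool_rot: [-0.533, 0.846, 0.0, -0.001]
force: [-0.2, 1.2, 0.3]
finger_gap: 0.6
gripper_force: 0.0
t: 31.32
tcp_pos: [0.429, 0.31, 0.1045]
tool_rot: [-0.533, 0.846, -0.0, 0.002]
force: [-0.2, 0.1, 6.5]
finger_gap: 0.291
gripper_force: 98.9
t: 32.08
tcp_pos: [0.427, 0.3092, 0.2619]
tool_rot: [-0.533, 0.846, 0.0, -0.001]
force: [0.5, -0.3, -2.5]
finger_gap: 0.289
gripper_force: 98.5
```

The scraper is held (25 mm gap) with its bottom 104.5 mm below the TCP. Next: compute the first sweep start behind shells B and C, yawed 15° so they drift away from the divider.

Run:
```python
from h import *
a=st()[2]+np.pi/2+np.radians(15)
plan(w((-.062,-.095,.262)),a,0)
```

```text
pos [0.427  0.3092 0.2619] shift now-axes cm [ 4.047e+01 -2.729e+01  2.000e-02] new-axes [ 1.086e+01 -4.759e+01 -1.000e-02] turn deg [ 0.  -0.1 43.2] q6 -2.28 world [ 7.110e-02 -4.829e-01  1.000e-04]
```

```bash
python3 -m inch '[{"dx":0,"dy":0,"dz":0,"wx":0,"wy":0,"wz":8.6},{"dx":0,"dy":0,"dz":0,"wx":0,"wy":0,"wz":8.6},{"dx":0,"dy":0,"dz":0,"wx":0,"wy":0,"wz":8.6},{"dx":0,"dy":0,"dz":0,"wx":0,"wy":0,"wz":8.7},{"dx":0,"dy":0,"dz":0,"wx":0,"wy":0,"wz":8.7}]'; python3 -m inch '[{"dx":1.1,"dy":-4.75,"dz":0,"wx":0,"wy":0,"wz":0},{"dx":1.1,"dy":-4.75,"dz":0,"wx":0,"wy":0,"wz":0},{"dx":1.1,"dy":-4.75,"dz":0,"wx":0,"wy":0,"wz":0},{"dx":1.1,"dy":-4.75,"dz":0,"wx":0,"wy":0,"wz":0},{"dx":1.1,"dy":-4.75,"dz":0,"wx":0,"wy":0,"wz":0},{"dx":1.1,"dy":-4.75,"dz":0,"wx":0,"wy":0,"wz":0},{"dx":1.1,"dy":-4.75,"dz":0,"wx":0,"wy":0,"wz":0},{"dx":1.1,"dy":-4.75,"dz":0,"wx":0,"wy":0,"wz":0},{"dx":1.1,"dy":-4.75,"dz":0,"wx":0,"wy":0,"wz":0},{"dx":1.0,"dy":-4.8,"dz":0,"wx":0,"wy":0,"wz":0}]';python3 -m inch '[{"dx":0,"dy":0,"dz":0,"wx":0,"wy":0,"wz":0},{"dx":0,"dy":0,"dz":0,"wx":0,"wy":0,"wz":0}]'
python3 - <<'E'
from h import *
plan(w((-.062,-.095,.202)),st()[2]+np.pi/2+np.radians(15),0)
im,p=snapw("w10"); blobs(im,p,.106)
E
```

```text
t: 32.7
tcp_pos: [0.4269, 0.3091, 0.2605]
tool_rot: [-0.181, 0.983, -0.001, -0.003]
force: [0.7, 0.3, -2.9]
finger_gap: 0.286
gripper_force: 98.6
t: 33.95
tcp_pos: [0.4972, -0.1742, 0.2606]
tool_rot: [-0.184, 0.983, 0.002, -0.002]
force: [-0.8, 0.6, -1.6]
finger_gap: 0.287
gripper_force: 98.9
t: 34.2
tcp_pos: [0.4969, -0.1725, 0.261]
tool_rot: [-0.183, 0.983, 0.002, -0.002]
force: [0.5, 0.8, -2.2]
finger_gap: 0.286
gripper_force: 99.0
pos [ 0.4969 -0.1725  0.261 ] shift now-axes cm [-0.08 -0.18  5.9 ] new-axes [-0.06 -0.16  5.9 ] turn deg [ 0.3 -0.2 -0.1] q6 -2.49 world [ 0.0011 -0.0012 -0.059 ]
blob [128.   6.] [ 47  16 536] S [-0.185 -0.233  0.106]
blob [261. 195.] [  202   233 17685] S [-0.06  -0.09   0.106]
blob [314. 230.] [ 35  37 638] S [-0.041 -0.038  0.106]
blob [401. 256.] [ 39  39 777] S [-0.034  0.056  0.106]
```

View pics/w10.png

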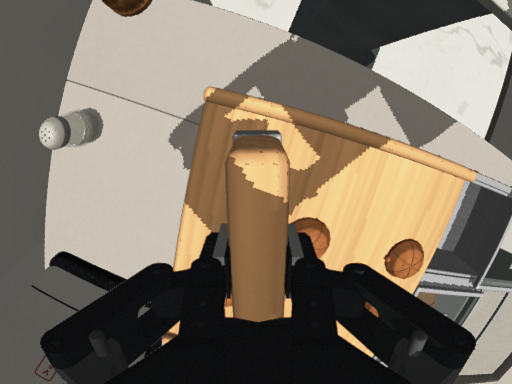

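The scraper is straight in the grip, with its front end at (258,140). Shell C is at (312,238) and B at (404,258), so I'll set down and sweep.

```bash
python3 - <<'E'
from h import *
p=json.load(open("w10.json"))
for u in [(404,258),(314,236)]: print(toS(onplane("wrist",u,.102,p)).round(4))
E
python3 -m inch '[{"dx":0,"dy":-0.1,"dz":2,"wx":0,"wy":0,"wz":0},{"dx":0,"dy":0,"dz":2,"wx":0,"wy":0,"wz":0},{"dx":0,"dy":0,"dz":1.1,"wx":0,"wy":0,"wz":0},{"dx":0,"dy":0,"dz":0.6,"wx":0,"wy":0,"wz":0},{"dx":0,"dy":0,"dz":0,"wx":0,"wy":0,"wz":0},{"dx":0,"dy":0,"dz":0,"wx":0,"wy":0,"wz":0}]'
```

```text
[-0.0305  0.0641  0.102 ]
[-0.034  -0.0351  0.102 ]
t: 35.0
tcp_pos: [0.4989, -0.1742, 0.2065]
tool_rot: [-0.184, 0.983, -0.0, 0.0]
force: [0.0, -0.2, -1.8]
finger_gap: 0.29
gripper_force: 99.0
```

```bash
python3 -m inch '[{"dx":0,"dy":0,"dz":0.4,"wx":0,"wy":0,"wz":0},{"dx":0,"dy":0,"dz":0,"wx":0,"wy":0,"wz":0},{"dx":-0.39,"dy":1.45,"dz":0,"wx":0,"wy":0,"wz":0},{"dx":-0.39,"dy":1.45,"dz":0,"wx":0,"wy":0,"wz":0},{"dx":-0.39,"dy":1.45,"dz":0,"wx":0,"wy":0,"wz":0},{"dx":-0.39,"dy":1.45,"dz":0,"wx":0,"wy":0,"wz":0},{"dx":-0.39,"dy":1.45,"dz":0,"wx":0,"wy":0,"wz":0},{"dx":0,"dy":0,"dz":0,"wx":0,"wy":0,"wz":0}]'
python3 - <<'E'
from h import *
print(toS(sense()['tcp_pos']).round(4), sense()['force'])
E
python3 -m inch '[{"dx":-0.39,"dy":1.45,"dz":0,"wx":0,"wy":0,"wz":0},{"dx":-0.39,"dy":1.45,"dz":0,"wx":0,"wy":0,"wz":0},{"dx":-0.39,"dy":1.45,"dz":0,"wx":0,"wy":0,"wz":0},{"dx":-0.39,"dy":1.45,"dz":0,"wx":0,"wy":0,"wz":0},{"dx":-0.39,"dy":1.45,"dz":0,"wx":0,"wy":0,"wz":0},{"dx":-0.39,"dy":1.45,"dz":0,"wx":0,"wy":0,"wz":0},{"dx":-0.39,"dy":1.45,"dz":0,"wx":0,"wy":0,"wz":0},{"dx":0,"dy":0,"dz":0,"wx":0,"wy":0,"wz":0}]'
python3 - <<'E'
from h import *
print(toS(sense()['tcp_pos']).round(4), sense()['force'])
im=eyes.snapshot("top"); a=cv2.resize(im[105:245,160:360,::-1],None,fx=3,fy=3,interpolation=cv2.INTER_CUBIC)
im2=eyes.snapshot("side"); b=cv2.resize(im2[135:245,185:305,::-1],None,fx=3.8,fy=3.8,interpolation=cv2.INTER_CUBIC)
cv2.imwrite("pics/s1.png",a); cv2.imwrite("pics/s1b.png",b)
E
```

```text
t: 36.0
tcp_pos: [0.49, -0.0979, 0.2018]
tool_rot: [-0.185, 0.983, 0.0, -0.0]
force: [-0.4, -0.5, -1.9]
finger_gap: 0.29
gripper_force: 99.0
[-0.0618 -0.0188  0.2018] [-0.44088651 -0.48669114 -1.94491283]
t: 37.0
tcp_pos: [0.4788, 0.0063, 0.2018]
tool_rot: [-0.185, 0.983, 0.0, -0.0]
force: [0.0, -0.3, -2.4]
finger_gap: 0.289
gripper_force: 99.0
[-0.0616  0.0861  0.2018] [ 0.01306664 -0.32575493 -2.41269045]
```

View pics/s1b.png

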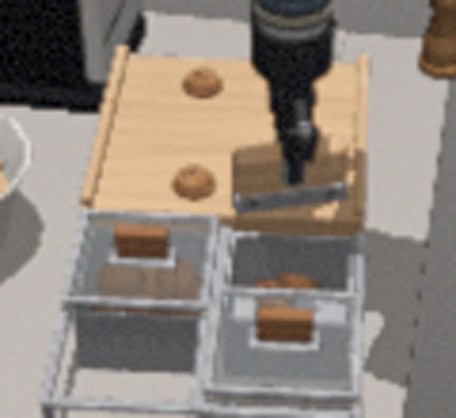

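Shells B and C are in the front pan (brown under the opening at (285,285)). Only A (193,182) and D (203,82) remain on the board. That was the last picture I may view, so from here I use numeric checks. Now lift, turn, and go behind A to push it towards −x.

```bash
python3 -m inch '[{"dx":0,"dy":0,"dz":-2.5,"wx":0,"wy":0,"wz":0},{"dx":0,"dy":0,"dz":-2.5,"wx":0,"wy":0,"wz":0}]'; python3 -m inch '[{"dx":0,"dy":0,"dz":0,"wx":0,"wy":0,"wz":10.5},{"dx":0,"dy":0,"dz":0,"wx":0,"wy":0,"wz":10.5},{"dx":0,"dy":0,"dz":0,"wx":0,"wy":0,"wz":10.5},{"dx":0,"dy":0,"dz":0,"wx":0,"wy":0,"wz":10.5},{"dx":0,"dy":0,"dz":0,"wx":0,"wy":0,"wz":10.5},{"dx":0,"dy":0,"dz":0,"wx":0,"wy":0,"wz":10.5},{"dx":0,"dy":0,"dz":0,"wx":0,"wy":0,"wz":10.5},{"dx":0,"dy":0,"dz":0,"wx":0,"wy":0,"wz":10.5},{"dx":0,"dy":0,"dz":0,"wx":0,"wy":0,"wz":10.5},{"dx":0,"dy":0,"dz":0,"wx":0,"wy":0,"wz":10.5}]'; python3 -m inch '[{"dx":-0.8,"dy":3.7,"dz":0,"wx":0,"wy":0,"wz":0},{"dx":-0.8,"dy":3.7,"dz":0,"wx":0,"wy":0,"wz":0},{"dx":-0.8,"dy":3.7,"dz":0,"wx":0,"wy":0,"wz":0},{"dx":-0.7,"dy":3.6,"dz":0,"wx":0,"wy":0,"wz":0},{"dx":0,"dy":0,"dz":0,"wx":0,"wy":0,"wz":0},{"dx":0,"dy":0,"dz":0,"wx":0,"wy":0,"wz":0}]'
cat >> h.py <<'E'
def find(n,z=.106,box=(-.13,.13,-.155,.115)):
    """brown blobs on the board seen by a fixed camera"""
    im=eyes.snapshot(n); hsv=cv2.cvtColor(im,cv2.COLOR_RGB2HSV); m=cv2.inRange(hsv,(4,90,30),(16,255,200))
    poly=np.int32([proj(n,w((x,y,.098)))[0] for x,y in [(box[0],box[2]),(box[1],box[2]),(box[1],box[3]),(box[0],box[3])]])
    k=np.zeros_like(m); cv2.fillPoly(k,[poly],255); m&=k
    c,l,s,ce=cv2.connectedComponentsWithStats(m)
    for i in range(1,c):
        if s[i,4]>12: print(n,ce[i].round(1),s[i,2:5],im[int(ce[i][1]),int(ce[i][0])],"S",toS(onplane(n,ce[i],z)).round(3))
E
python3 - <<'E'
from h import *
plan(w((.085,.055,.202)),st()[2],0)
find("side"); find("top")
im,p=snapw("w11"); blobs(im,p,.106)
E
```

```text
t: 37.35
tcp_pos: [0.4793, 0.0045, 0.2522]
tool_rot: [-0.183, 0.983, 0.0, -0.0]
force: [0.2, 0.5, -2.1]
finger_gap: 0.291
gripper_force: 99.0
t: 38.6
tcp_pos: [0.4794, 0.0044, 0.2519]
tool_rot: [0.671, 0.742, -0.0, 0.0]
force: [-0.1, 0.7, -1.4]
finger_gap: 0.291
gripper_force: 99.2
t: 39.35
tcp_pos: [0.6277, -0.0102, 0.2511]
tool_rot: [0.668, 0.744, -0.001, -0.001]
force: [0.3, 0.2, -1.7]
finger_gap: 0.29
gripper_force: 99.3
pos [ 0.6277 -0.0102  0.2511] shift now-axes cm [0.15 0.05 4.91] new-axes [0.15 0.04 4.91] turn deg [-0.2 -0.  -0.1] q6 -0.3 world [ 0.0002  0.0015 -0.0491]
side [243.3 178.9] [  72   46 1338] [224 191 151] S [0.006 0.051 0.106]
side [236.  156.5] [17 12 98] [159 113  77] S [ 0.048 -0.089  0.106]
top [299.6 116.5] [39 12 66] [111  88  64] S [ 0.123 -0.078  0.106]
top [280.8 162.3] [ 100   75 2347] [138 106  73] S [-0.022  0.049  0.106]
top [315.2 134.9] [ 16  13 152] [141  95  58] S [ 0.036 -0.092  0.106]
blob [206.  16.] [ 21  18 276] S [0.048 0.187 0.106]
blob [238.  41.] [ 75  21 893] S [0.071 0.168 0.106]
blob [178. 198.] [  306   199 26733] S [0.021 0.049 0.106]
blob [ 56. 247.] [ 12  23 168] S [-0.118 -0.005  0.106]
```

```bash
python3 -m inch '[{"dx":0.1,"dy":0,"dz":2.5,"wx":0,"wy":0,"wz":0},{"dx":0,"dy":0,"dz":1.6,"wx":0,"wy":0,"wz":0},{"dx":0,"dy":0,"dz":0.7,"wx":0,"wy":0,"wz":0},{"dx":0,"dy":0,"dz":0,"wx":0,"wy":0,"wz":0},{"dx":0,"dy":0,"dz":0,"wx":0,"wy":0,"wz":0}]'; python3 -m inch '[{"dx":0,"dy":-1.3,"dz":0.0,"wx":0,"wy":0,"wz":0},{"dx":0,"dy":-1.3,"dz":0,"wx":0,"wy":0,"wz":0},{"dx":0,"dy":-1.3,"dz":0,"wx":0,"wy":0,"wz":0},{"dx":0,"dy":-1.3,"dz":0,"wx":0,"wy":0,"wz":0},{"dx":0,"dy":-1.3,"dz":0,"wx":0,"wy":0,"wz":0},{"dx":0,"dy":-1.3,"dz":0,"wx":0,"wy":0,"wz":0},{"dx":0,"dy":-1.3,"dz":0,"wx":0,"wy":0,"wz":0},{"dx":0,"dy":-1.3,"dz":0,"wx":0,"wy":0,"wz":0},{"dx":0,"dy":-1.3,"dz":0,"wx":0,"wy":0,"wz":0},{"dx":0,"dy":0,"dz":0,"wx":0,"wy":0,"wz":0}]'
python3 - <<'E'
from h import *
print(toS(sense()['tcp_pos']).round(4))
plan(w((.085,-.085,.252)),st()[2],0)
find("side"); find("top")
im,p=snapw("w12"); blobs(im,p,.106)
E
```

```text
t: 40.12
tcp_pos: [0.6292, -0.009, 0.2046]
tool_rot: [0.668, 0.744, 0.0, 0.001]
force: [0.4, -0.1, -1.6]
finger_gap: 0.291
gripper_force: 99.3
t: 41.38
tcp_pos: [0.5109, -0.0214, 0.2038]
tool_rot: [0.668, 0.744, -0.0, -0.001]
force: [0.1, 0.6, -2.6]
finger_gap: 0.29
gripper_force: 99.3
[-0.0327  0.055   0.2038]
pos [ 0.5109 -0.0214  0.2038] shift now-axes cm [-13.98  11.78  -4.85] new-axes [-14.    11.77  -4.82] turn deg [-0.1 -0.  -0.1] q6 -0.37 world [ 0.1322 -0.1264  0.0482]
side [212.8 170.4] [11 39 59] [203 170 131] S [0.127 0.008 0.106]
side [247.8 173.3] [ 25  36 336] [101  81  63] S [-0.008  0.016  0.106]
side [244.6 157.1] [ 7  9 30] [221 187 146] S [ 0.013 -0.087  0.106]
side [262.3 157.8] [ 6 10 25] [215 180 140] S [-0.058 -0.088  0.106]
side [267.8 181.5] [ 37  41 499] [124  88  65] S [-0.086  0.06   0.106]
top [292.5 174.2] [  92   89 1331] [142 109  77] S [-0.075  0.034  0.106]
top [268.4 129.9] [ 7 14 21] [213 164 112] S [0.107 0.037 0.106]
top [315.1 134.9] [ 16  13 150] [144  98  62] S [ 0.036 -0.092  0.106]
top [271.8 159.9] [ 16  19 216] [139 108  77] S [-0.004  0.071  0.106]
blob [378.   7.] [ 21  17 198] S [0.04  0.186 0.106]
blob [417.  35.] [  88   50 1841] S [0.067 0.172 0.106]
blob [216.  31.] [ 17  18 197] S [-0.054  0.166  0.106]
blob [352.  55.] [ 20  28 457] S [0.023 0.154 0.106]
blob [211.  56.] [ 26  20 310] S [-0.057  0.151  0.106]
blob [250.  59.] [ 32  21 448] S [-0.035  0.149  0.106]
blob [214. 210.] [  260   193 24478] S [-0.057  0.06   0.106]
blob [466. 205.] [  38  134 1223] S [0.122 0.06  0.106]
blob [442. 292.] [ 17  33 260] S [ 0.123 -0.018  0.106]
```

```bash
sed -i 's/(4,90,30),(16,255,200))\n    poly/&/; s/m=cv2.inRange(hsv,(4,90,30),(16,255,200))/m=cv2.inRange(hsv,(4,124,25),(14,255,200))/' h.py
python3 - <<'E'
from h import *
find("side"); find("top")
# pan contents region
find("side",.03,(-.125,-.01,.113,.2)); find("top",.03,(-.125,-.01,.113,.2))
im=cv2.imread("pics/w4.png")[:,:,::-1]; h=cv2.cvtColor(np.ascontiguousarray(im),cv2.COLOR_RGB2HSV)
for u in [(255,110),(325,115),(270,235),(330,290),(250,150),(300,165),(235,260)]: print(u,im[u[1],u[0]],h[u[1],u[0]])
E
```

```text
side [263.2 183.9] [11  9 63] [178 130  88] S [-0.069  0.075  0.106]
top [315.3 134.7] [ 14  12 127] [146 101  63] S [ 0.037 -0.093  0.106]
top [281. 177.] [ 13  13 120] [170 114  70] S [-0.072  0.07   0.106]
(255, 110) [149  91  50] [ 12 169 149]
(325, 115) [158  97  54] [ 12 168 158]
(270, 235) [84 51 29] [ 12 167  84]
(330, 290) [176 109  62] [ 12 165 176]
(250, 150) [132  96  61] [ 15 137 132]
(300, 165) [139 103  67] [ 15 132 139]
(235, 260) [126  92  60] [ 15 134 126]
```

The numeric check works: A is now at (−71, 71) mm and D at (37, −93). Same push for D.

```bash
sed -i 's/m=cv2.inRange(hsv,(4,90,30),(15,255,185))/m=cv2.inRange(hsv,(4,150,25),(13,255,210))/' h.py; python3 -m inch '[{"dx":0,"dy":0.4,"dz":-2.5,"wx":0,"wy":0,"wz":0},{"dx":0,"dy":0,"dz":-2.5,"wx":0,"wy":0,"wz":0},{"dx":-3.5,"dy":2.9,"dz":0,"wx":0,"wy":0,"wz":0},{"dx":-3.5,"dy":2.9,"dz":0,"wx":0,"wy":0,"wz":0},{"dx":-3.5,"dy":2.8,"dz":0,"wx":0,"wy":0,"wz":0},{"dx":-3.5,"dy":2.8,"dz":0,"wx":0,"wy":0,"wz":0},{"dx":0,"dy":0,"dz":0,"wx":0,"wy":0,"wz":0},{"dx":0,"dy":0,"dz":0,"wx":0,"wy":0,"wz":0}]'
python3 - <<'E'
from h import *
plan(w((.085,-.085,.202)),st()[2],0)
E
```

```text
t: 42.72
tcp_pos: [0.6439, -0.1475, 0.253]
tool_rot: [0.668, 0.744, -0.0, -0.001]
force: [-0.7, -0.2, -1.4]
finger_gap: 0.294
gripper_force: 99.2
pos [ 0.6439 -0.1475  0.253 ] shift now-axes cm [-0.03 -0.07  5.1 ] new-axes [-0.03 -0.08  5.1 ] turn deg [-0.1 -0.1 -0.1] q6 -0.5 world [-0.0008 -0.0003 -0.051 ]
```

```bash
python3 -m inch '[{"dx":0,"dy":0,"dz":2.5,"wx":0,"wy":0,"wz":0},{"dx":0,"dy":0,"dz":1.8,"wx":0,"wy":0,"wz":0},{"dx":0,"dy":0,"dz":0.7,"wx":0,"wy":0,"wz":0},{"dx":0,"dy":0,"dz":0,"wx":0,"wy":0,"wz":0},{"dx":0,"dy":0,"dz":0,"wx":0,"wy":0,"wz":0}]'; python3 -m inch '[{"dx":0,"dy":-1.3,"dz":0.0,"wx":0,"wy":0,"wz":0},{"dx":0,"dy":-1.3,"dz":0,"wx":0,"wy":0,"wz":0},{"dx":0,"dy":-1.3,"dz":0,"wx":0,"wy":0,"wz":0},{"dx":0,"dy":-1.3,"dz":0,"wx":0,"wy":0,"wz":0},{"dx":0,"dy":-1.3,"dz":0,"wx":0,"wy":0,"wz":0},{"dx":0,"dy":-1.3,"dz":0,"wx":0,"wy":0,"wz":0},{"dx":0,"dy":-1.3,"dz":0,"wx":0,"wy":0,"wz":0},{"dx":0,"dy":-1.3,"dz":0,"wx":0,"wy":0,"wz":0},{"dx":0,"dy":-1.2,"dz":0,"wx":0,"wy":0,"wz":0},{"dx":0,"dy":0,"dz":0,"wx":0,"wy":0,"wz":0}]'
python3 - <<'E'
from h import *
print(toS(sense()['tcp_pos']).round(4))
find("side"); find("top")
im,p=snapw("w13"); blobs(im,p,.104)
E
```

```text
t: 43.35
tcp_pos: [0.6452, -0.1481, 0.2047]
tool_rot: [0.668, 0.744, 0.0, 0.001]
force: [-0.2, -0.3, -2.9]
finger_gap: 0.289
gripper_force: 99.2
t: 44.6
tcp_pos: [0.5283, -0.1604, 0.2038]
tool_rot: [0.668, 0.744, -0.0, -0.001]
force: [-0.3, 0.9, -2.2]
finger_gap: 0.289
gripper_force: 99.3
[-0.0305 -0.085   0.2038]
side [264.3 157.5] [10  8 52] [108  75  53] S [-0.066 -0.09   0.106]
side [263.1 184.4] [11  8 59] [175 126  87] S [-0.069  0.078  0.106]
top [330.2 160.6] [ 14  12 100] [113  79  54] S [-0.07  -0.092  0.106]
top [286.1 179. ] [ 3  8 15] [116  79  52] S [-0.083  0.058  0.106]
blob [196. 223.] [  56   61 2235] S [-0.068 -0.09   0.104]
```

D is at (−68, −91) and A at (−71, 72): both in the pan's lane. Lift, turn back, go behind D, and sweep along +y.

```bash
python3 -m inch '[{"dx":0,"dy":0.4,"dz":-2.5,"wx":0,"wy":0,"wz":0},{"dx":0,"dy":0,"dz":-2.5,"wx":0,"wy":0,"wz":0}]'; python3 -m inch '[{"dx":0,"dy":0,"dz":0,"wx":0,"wy":0,"wz":-10},{"dx":0,"dy":0,"dz":0,"wx":0,"wy":0,"wz":-10},{"dx":0,"dy":0,"dz":0,"wx":0,"wy":0,"wz":-10},{"dx":0,"dy":0,"dz":0,"wx":0,"wy":0,"wz":-10},{"dx":0,"dy":0,"dz":0,"wx":0,"wy":0,"wz":-10},{"dx":0,"dy":0,"dz":0,"wx":0,"wy":0,"wz":-10},{"dx":0,"dy":0,"dz":0,"wx":0,"wy":0,"wz":-10},{"dx":0,"dy":0,"dz":0,"wx":0,"wy":0,"wz":-10},{"dx":0,"dy":0,"dz":0,"wx":0,"wy":0,"wz":-10}]'; python3 -m inch '[{"dx":1.8,"dy":-2.5,"dz":0,"wx":0,"wy":0,"wz":0},{"dx":1.8,"dy":-2.5,"dz":0,"wx":0,"wy":0,"wz":0},{"dx":0,"dy":0,"dz":0,"wx":0,"wy":0,"wz":0},{"dx":0,"dy":0,"dz":0,"wx":0,"wy":0,"wz":0}]'
python3 - <<'E'
from h import *
plan(w((-.063,-.135,.202)),st()[2]+np.pi/2,0)
E
```

```text
t: 45.0
tcp_pos: [0.5341, -0.16, 0.2542]
tool_rot: [0.668, 0.744, 0.0, -0.0]
force: [1.0, -1.2, -2.6]
finger_gap: 0.288
gripper_force: 99.2
t: 46.12
tcp_pos: [0.5339, -0.16, 0.2539]
tool_rot: [-0.057, 0.998, -0.0, 0.0]
force: [-0.0, -0.4, -1.2]
finger_gap: 0.29
gripper_force: 99.1
t: 46.62
tcp_pos: [0.5034, -0.2134, 0.2539]
tool_rot: [-0.054, 0.999, 0.0, 0.0]
force: [0.3, 0.2, -1.4]
finger_gap: 0.291
gripper_force: 99.2
pos [ 0.5034 -0.2134  0.2539] shift now-axes cm [0.19 0.   5.19] new-axes [0.19 0.   5.19] turn deg [ 0.   0.  -0.1] q6 -2.28 world [-0.0019 -0.0002 -0.0519]
```

```bash
python3 -m inch '[{"dx":0.2,"dy":0,"dz":2.5,"wx":0,"wy":0,"wz":0},{"dx":0,"dy":0,"dz":1.9,"wx":0,"wy":0,"wz":0},{"dx":0,"dy":0,"dz":0.7,"wx":0,"wy":0,"wz":0},{"dx":0,"dy":0,"dz":0,"wx":0,"wy":0,"wz":0},{"dx":0,"dy":0,"dz":0,"wx":0,"wy":0,"wz":0}]'; python3 -m inch '[{"dx":0,"dy":1.5,"dz":0,"wx":0,"wy":0,"wz":0},{"dx":0,"dy":1.5,"dz":0,"wx":0,"wy":0,"wz":0},{"dx":0,"dy":1.5,"dz":0,"wx":0,"wy":0,"wz":0},{"dx":0,"dy":1.5,"dz":0,"wx":0,"wy":0,"wz":0},{"dx":0,"dy":1.5,"dz":0,"wx":0,"wy":0,"wz":0},{"dx":0,"dy":1.5,"dz":0,"wx":0,"wy":0,"wz":0},{"dx":0,"dy":1.5,"dz":0,"wx":0,"wy":0,"wz":0},{"dx":0,"dy":0,"dz":0,"wx":0,"wy":0,"wz":0}]'
python3 - <<'E'
from h import *
print(toS(sense()['tcp_pos']).round(4)); find("side"); find("top")
E
python3 -m inch '[{"dx":0,"dy":1.5,"dz":0,"wx":0,"wy":0,"wz":0},{"dx":0,"dy":1.5,"dz":0,"wx":0,"wy":0,"wz":0},{"dx":0,"dy":1.5,"dz":0,"wx":0,"wy":0,"wz":0},{"dx":0,"dy":1.5,"dz":0,"wx":0,"wy":0,"wz":0},{"dx":0,"dy":1.5,"dz":0,"wx":0,"wy":0,"wz":0},{"dx":0,"dy":1.5,"dz":0,"wx":0,"wy":0,"wz":0},{"dx":0,"dy":1.5,"dz":0,"wx":0,"wy":0,"wz":0},{"dx":0,"dy":1.5,"dz":0,"wx":0,"wy":0,"wz":0},{"dx":0,"dy":1.5,"dz":0,"wx":0,"wy":0,"wz":0},{"dx":0,"dy":1.5,"dz":0,"wx":0,"wy":0,"wz":0}]'; python3 -m inch '[{"dx":0,"dy":0,"dz":0,"wx":0,"wy":0,"wz":0},{"dx":0,"dy":0,"dz":0,"wx":0,"wy":0,"wz":0},{"dx":0,"dy":-1,"dz":-3,"wx":0,"wy":0,"wz":0},{"dx":0,"dy":-2,"dz":-3,"wx":0,"wy":0,"wz":0},{"dx":0,"dy":0,"dz":0,"wx":0,"wy":0,"wz":0},{"dx":0,"dy":0,"dz":0,"wx":0,"wy":0,"wz":0}]'
python3 - <<'E'
from h import *
print(toS(sense()['tcp_pos']).round(4)); find("side"); find("top")
im,p=snapw("w14"); blobs(im,p,.104); print("pan:"); blobs(im,p,.02)
print("pan2"); find("side",.02,(-.126,-.005,.112,.24))
find("top",.02,(-.126,-.005,.112,.24))
E
```

```text
t: 47.25
tcp_pos: [0.5016, -0.2139, 0.2036]
tool_rot: [-0.054, 0.999, -0.0, 0.001]
force: [-0.6, -0.1, -2.0]
finger_gap: 0.291
gripper_force: 99.2
t: 48.25
tcp_pos: [0.4892, -0.1081, 0.2028]
tool_rot: [-0.055, 0.998, 0.0, -0.001]
force: [-0.5, 0.4, -1.4]
finger_gap: 0.288
gripper_force: 99.2
[-0.0637 -0.0287  0.2028]
side [263.5 173.5] [10  8 63] [92 63 40] S [-0.067  0.013  0.106]
side [263.1 184.3] [11  7 57] [176 126  87] S [-0.069  0.077  0.106]
top [299.7 170.9] [ 14  13 122] [109  75  50] S [-0.071  0.009  0.106]
top [283.1 177.7] [ 8 13 79] [184 121  75] S [-0.076  0.065  0.106]
t: 49.6
tcp_pos: [0.4734, 0.0407, 0.2029]
tool_rot: [-0.054, 0.999, 0.0, -0.0]
force: [0.9, 0.2, -2.5]
finger_gap: 0.293
gripper_force: 99.2
t: 50.35
tcp_pos: [0.4761, 0.0098, 0.2622]
tool_rot: [-0.053, 0.999, 0.0, -0.001]
force: [-1.2, 0.2, -2.3]
finger_gap: 0.294
gripper_force: 99.2
[-0.064   0.0899  0.2622]
blob [318. 158.] [  63   85 3182] S [-0.09   0.138  0.104]
blob [454. 188.] [  32   59 1358] S [-0.064  0.276  0.104]
pan:
blob [318. 158.] [  63   85 3182] S [-0.072  0.156  0.02 ]
blob [454. 188.] [  32   59 1358] S [-0.037  0.344  0.02 ]
pan2
side [260.9 208.2] [ 8  3 19] [153 108  72] S [-0.064  0.115  0.02 ]
side [259.2 216.8] [14  2 17] [163 116  82] S [-0.06   0.161  0.02 ]
```

The board is empty in both fixed views, and the shells show as one group in the front pan. Next I return the scraper to its original, known-clear place.

```bash
python3 -m inch '[{"dx":0.2,"dy":5,"dz":0,"wx":0,"wy":0,"wz":0},{"dx":0.2,"dy":5,"dz":0,"wx":0,"wy":0,"wz":0},{"dx":0.3,"dy":5,"dz":0,"wx":0,"wy":0,"wz":0},{"dx":0.3,"dy":5,"dz":0,"wx":0,"wy":0,"wz":0},{"dx":0.3,"dy":5,"dz":0,"wx":0,"wy":0,"wz":0},{"dx":0.3,"dy":5.2,"dz":0,"wx":0,"wy":0,"wz":0},{"dx":0,"dy":0,"dz":0,"wx":0,"wy":0,"wz":0}]'; python3 -m inch '[{"dx":0,"dy":0,"dz":0,"wx":0,"wy":0,"wz":-9.7},{"dx":0,"dy":0,"dz":0,"wx":0,"wy":0,"wz":-9.7},{"dx":0,"dy":0,"dz":0,"wx":0,"wy":0,"wz":-9.7},{"dx":0,"dy":0,"dz":0,"wx":0,"wy":0,"wz":-9.7},{"dx":0,"dy":0,"dz":0,"wx":0,"wy":0,"wz":-9.7},{"dx":0,"dy":0,"dz":0,"wx":0,"wy":0,"wz":-9.6},{"dx":0,"dy":0,"dz":0,"wx":0,"wy":0,"wz":0},{"dx":0,"dy":0,"dz":0,"wx":0,"wy":0,"wz":0}]'
python3 - <<'E'
from h import *
c=json.load(open("scr.json")); plan([c[0],c[1]+.002,.106],c[2]-np.pi/2,0)
E
```

```text
t: 51.48
tcp_pos: [0.4271, 0.3117, 0.2624]
tool_rot: [-0.057, 0.998, 0.0, -0.0]
force: [0.9, -0.3, -1.6]
finger_gap: 0.292
gripper_force: 99.7
t: 52.48
tcp_pos: [0.4284, 0.3079, 0.2626]
tool_rot: [-0.531, 0.848, -0.0, -0.0]
force: [-0.6, -1.2, -1.7]
finger_gap: 0.287
gripper_force: 99.5
pos [0.4284 0.3079 0.2626] shift now-axes cm [-0.26  0.15 15.66] new-axes [-0.25  0.15 15.66] turn deg [ 0.  -0.  -0.2] q6 -2.28 world [-0.0003  0.0029 -0.1566]
```

```bash
python3 -m inch '[{"dx":-0.2,"dy":0.1,"dz":4,"wx":0,"wy":0,"wz":0},{"dx":0,"dy":0,"dz":4,"wx":0,"wy":0,"wz":0},{"dx":0,"dy":0,"dz":3.5,"wx":0,"wy":0,"wz":0},{"dx":0,"dy":0,"dz":2,"wx":0,"wy":0,"wz":0},{"dx":0,"dy":0,"dz":1.2,"wx":0,"wy":0,"wz":0},{"dx":0,"dy":0,"dz":0.6,"wx":0,"wy":0,"wz":0},{"dx":0,"dy":0,"dz":0,"wx":0,"wy":0,"wz":0}]'; python3 -m inch '[{"dx":0,"dy":0,"dz":0.3,"wx":0,"wy":0,"wz":0},{"dx":0,"dy":0,"dz":0.2,"wx":0,"wy":0,"wz":0},{"dx":0,"dy":0,"dz":0,"wx":0,"wy":0,"wz":0}]'
```

```text
t: 53.35
tcp_pos: [0.4286, 0.3107, 0.1101]
tool_rot: [-0.532, 0.847, -0.0, 0.0]
force: [0.3, -0.1, -2.4]
finger_gap: 0.293
gripper_force: 99.7
t: 53.72
tcp_pos: [0.4283, 0.3106, 0.1051]
tool_rot: [-0.532, 0.847, -0.0, 0.0]
force: [-0.2, -0.1, -2.2]
finger_gap: 0.289
gripper_force: 99.7
```

```bash
python3 -m inch '[{"dx":0,"dy":0,"dz":0.15,"wx":0,"wy":0,"wz":0},{"dx":0,"dy":0,"dz":0,"wx":0,"wy":0,"wz":0},{"dx":0,"dy":0,"dz":0,"wx":0,"wy":0,"wz":0}]';  python3 -m inch '[{"dx":0,"dy":0,"dz":0,"wx":0,"wy":0,"wz":0},{"dx":0,"dy":0,"dz":0,"wx":0,"wy":0,"wz":0},{"dx":0,"dy":0,"dz":0,"wx":0,"wy":0,"wz":0},{"dx":0,"dy":0,"dz":-2,"wx":0,"wy":0,"wz":0},{"dx":0,"dy":0,"dz":-5,"wx":0,"wy":0,"wz":0},{"dx":0,"dy":0,"dz":-5,"wx":0,"wy":0,"wz":0},{"dx":0,"dy":0,"dz":-4,"wx":0,"wy":0,"wz":0},{"dx":0,"dy":0,"dz":0,"wx":0,"wy":0,"wz":0}]' 0.6 60
python3 -m inch '[{"dx":0,"dy":0,"dz":0,"wx":0,"wy":0,"wz":9.7},{"dx":0,"dy":0,"dz":0,"wx":0,"wy":0,"wz":9.7},{"dx":0,"dy":0,"dz":0,"wx":0,"wy":0,"wz":9.7},{"dx":0,"dy":0,"dz":0,"wx":0,"wy":0,"wz":9.7},{"dx":0,"dy":0,"dz":0,"wx":0,"wy":0,"wz":9.7},{"dx":0,"dy":0,"dz":0,"wx":0,"wy":0,"wz":9.6},{"dx":0,"dy":-5,"dz":0,"wx":0,"wy":0,"wz":0},{"dx":0,"dy":-5,"dz":0,"wx":0,"wy":0,"wz":0},{"dx":0,"dy":0,"dz":0,"wx":0,"wy":0,"wz":0},{"dx":0,"dy":0,"dz":0,"wx":0,"wy":0,"wz":0}]'
python3 - <<'E'
from h import *
print("ref shut TCP S",toS([.4623,.0905,.1756]),"open",toS([.4513,.1878,.1757]))
plan(w((-.0685,.2695,.103)),np.pi/2+st()[2],.073)
im,p=snapw("w15"); blobs(im,p,.02); print("tab"); blobs(im,p,.128)
# yellow scraper top
hsv=cv2.cvtColor(im,cv2.COLOR_RGB2HSV); m=cv2.inRange(hsv,(10,80,150),(25,255,255)); c,l,s,ce=cv2.connectedComponentsWithStats(m)
for i in range(1,c):
    if s[i,4]>150: print(s[i],onplane("wrist",ce[i],.065,p).round(3))
find("side"); find("top")
for n in ("side","top"):
    print("pan"); find(n,.03,(-.126,-.005,.112,.215))
E
```

```text
t: 54.1
tcp_pos: [0.4284, 0.3106, 0.1045]
tool_rot: [-0.532, 0.847, -0.0, 0.0]
force: [-1.7, -1.7, 4.9]
finger_gap: 0.29
gripper_force: 100.7
t: 55.1
tcp_pos: [0.4298, 0.3114, 0.2666]
tool_rot: [-0.532, 0.847, -0.001, 0.004]
force: [0.3, -0.0, -0.5]
finger_gap: 0.601
gripper_force: 0.0
t: 56.35
tcp_pos: [0.4388, 0.2112, 0.2625]
tool_rot: [-0.053, 0.999, 0.0, -0.001]
force: [0.7, 0.5, -0.1]
finger_gap: 0.602
gripper_force: 0.0
ref shut TCP S [-0.06889658  0.17156723  0.1756    ] open [-0.06927226  0.26948632  0.1757    ]
pos [0.4388 0.2112 0.2625] shift now-axes cm [-1.09 -2.46  8.65] new-axes [-1.07 -2.46  8.65] turn deg [ 0.  -0.1 -0.1] q6 -1.46 world [ 0.0133 -0.0233 -0.0865]
blob [135. 175.] [  46   76 2309] S [-0.068  0.151  0.02 ]
blob [226. 206.] [  20   68 1178] S [-0.031  0.258  0.02 ]
blob [146. 336.] [ 17  26 292] S [0.189 0.119 0.02 ]
tab
blob [135. 175.] [  46   76 2309] S [-0.098  0.201  0.128]
blob [226. 206.] [  20   68 1178] S [-0.073  0.27   0.128]
blob [146. 336.] [ 17  26 292] S [0.071 0.18  0.128]
[    0   131    93   196 13795] [ 0.539 -0.056  0.065]
[ 311  138   91   72 2439] [0.426 0.305 0.065]
[428 149  38  50 565] [0.425 0.409 0.065]
[138 150  19  33 268] [0.437 0.105 0.065]
[121 194  29  18 277] [0.48  0.091 0.065]
[  0 318  43  18 219] [ 0.747 -0.169  0.065]
pan
pan
top [252.1 193.6] [ 13  13 121] [144  96  64] S [-0.05   0.152  0.03 ]
top [246.  203.5] [10  8 44] [169 111  72] S [-0.076  0.182  0.03 ]
```

Run:
```python
from h import *
for nm in ("w14","w15"):
    im=cv2.imread(f"pics/{nm}.png"); p=json.load(open(nm+".json")); hsv=cv2.cvtColor(im,cv2.COLOR_BGR2HSV)
    m=cv2.inRange(hsv,(4,140,20),(14,255,215)); m=cv2.morphologyEx(m,cv2.MORPH_CLOSE,np.ones((3,3)))
    # rectify pan area onto plane z=0.015, 2 mm grid
    xs=np.arange(-.126,-.005,.002); ys=np.arange(.112,.235,.002); A=R.from_rotvec(p['rvec']).as_matrix()
    X=np.array([[w((x,y,.015)) for y in ys] for x in xs]).reshape(-1,3)@A.T+p['tvec']
    r=np.hypot(X[:,0],X[:,1]); th=np.arctan2(r,X[:,2]); u=(p['cx']+p['fx']*th*X[:,0]/r).reshape(len(xs),-1).astype(np.float32); v=(p['cy']+p['fy']*th*X[:,1]/r).reshape(len(xs),-1).astype(np.float32)
    g=cv2.remap(m,u,v,cv2.INTER_NEAREST); d=cv2.distanceTransform(g,cv2.DIST_L2,5)*2
    print(nm,"area mm2",(g>0).sum()*4,"max radius",d.max())
    pk=(d==cv2.dilate(d,np.ones((9,9))))&(d>9)
    for i,j in zip(*np.where(pk)): print("  peak",xs[i].round(3),ys[j].round(3),d[i,j].round(0))
```

```text
w14 area mm2 4500 max radius 21.193798
  peak -0.098 0.148 19.0
  peak -0.078 0.176 21.0
  peak -0.056 0.156 20.0
  peak -0.042 0.148 21.0
w15 area mm2 3844 max radius 21.5752
  peak -0.096 0.146 13.0
  peak -0.084 0.164 12.0
  peak -0.07 0.164 13.0
  peak -0.054 0.142 22.0
```

Four shell-sized peaks, all inside the pan (x −98…−42, y 148…176 mm). The scraper stands at (0.426, 0.305). Now I shut the front cover.

```bash
python3 -m inch '[{"dx":-1.1,"dy":-2.4,"dz":0,"wx":0,"wy":0,"wz":0},{"dx":0,"dy":0,"dz":0,"wx":0,"wy":0,"wz":0},{"dx":0,"dy":0,"dz":4,"wx":0,"wy":0,"wz":0},{"dx":0,"dy":0,"dz":3,"wx":0,"wy":0,"wz":0},{"dx":0,"dy":0,"dz":1.6,"wx":0,"wy":0,"wz":0},{"dx":0,"dy":0,"dz":0,"wx":0,"wy":0,"wz":0}]' 0.68 60; python3 -m inch '[{"dx":0,"dy":0,"dz":0,"wx":0,"wy":0,"wz":0},{"dx":0,"dy":0,"dz":0,"wx":0,"wy":0,"wz":0},{"dx":0,"dy":0,"dz":0,"wx":0,"wy":0,"wz":0},{"dx":0,"dy":0,"dz":0,"wx":0,"wy":0,"wz":0},{"dx":0,"dy":0,"dz":0,"wx":0,"wy":0,"wz":0},{"dx":0,"dy":0,"dz":0,"wx":0,"wy":0,"wz":0},{"dx":0,"dy":0,"dz":-0.6,"wx":0,"wy":0,"wz":0},{"dx":0,"dy":0,"dz":-0.6,"wx":0,"wy":0,"wz":0},{"dx":0,"dy":0,"dz":0,"wx":0,"wy":0,"wz":0}]' 0 60
python3 - <<'E'
from h import *
print(toS(sense()['tcp_pos']))
E
```

```text
t: 57.35
tcp_pos: [0.4515, 0.1891, 0.1764]
tool_rot: [-0.054, 0.999, -0.0, -0.002]
force: [0.4, 0.2, -0.4]
finger_gap: 0.677
gripper_force: 0.0
t: 58.48
tcp_pos: [0.4531, 0.1879, 0.1899]
tool_rot: [-0.054, 0.999, -0.001, 0.001]
force: [1.0, -5.4, -2.6]
finger_gap: 0.149
gripper_force: 58.5
[-0.06746226  0.26942104  0.18993565]
```

```bash
python3 -m inch '[{"dx":0,"dy":-1.6,"dz":0,"wx":0,"wy":0,"wz":0},{"dx":0,"dy":-1.6,"dz":0,"wx":0,"wy":0,"wz":0},{"dx":0,"dy":-1.6,"dz":0,"wx":0,"wy":0,"wz":0},{"dx":0,"dy":-1.6,"dz":0,"wx":0,"wy":0,"wz":0},{"dx":0,"dy":-1.6,"dz":0,"wx":0,"wy":0,"wz":0},{"dx":0,"dy":-1.9,"dz":0,"wx":0,"wy":0,"wz":0},{"dx":0,"dy":0,"dz":0,"wx":0,"wy":0,"wz":0},{"dx":0,"dy":0,"dz":0,"wx":0,"wy":0,"wz":0}]'
python3 -m inch '[{"dx":0,"dy":0,"dz":0.6,"wx":0,"wy":0,"wz":0},{"dx":0,"dy":0,"dz":0.6,"wx":0,"wy":0,"wz":0},{"dx":0,"dy":0,"dz":0,"wx":0,"wy":0,"wz":0},{"dx":0,"dy":0,"dz":0,"wx":0,"wy":0,"wz":0}]'
python3 - <<'E'
from h import *
print(toS(sense()['tcp_pos']), sense()['gripper_force'])
E
python3 -m inch '[{"dx":0,"dy":0,"dz":0,"wx":0,"wy":0,"wz":0},{"dx":0,"dy":0,"dz":0,"wx":0,"wy":0,"wz":0},{"dx":0,"dy":0,"dz":0,"wx":0,"wy":0,"wz":0},{"dx":0,"dy":0,"dz":-5,"wx":0,"wy":0,"wz":0},{"dx":0,"dy":0,"dz":-5,"wx":0,"wy":0,"wz":0},{"dx":-4,"dy":-5,"dz":0,"wx":0,"wy":0,"wz":0},{"dx":-4,"dy":-5,"dz":0,"wx":0,"wy":0,"wz":0},{"dx":0,"dy":0,"dz":0,"wx":0,"wy":0,"wz":0},{"dx":0,"dy":0,"dz":0,"wx":0,"wy":0,"wz":0}]' 0.68
python3 - <<'E'
from h import *
o=cv2.imread("pics/side0.png"); n=eyes.snapshot("side")[:,:,::-1]
# compare tabs start/now by template matching
for nm,(u,v) in {"back":(222,198),"front":(261,200)}.items():
    t=o[v-9:v+10,u-12:u+13]; s=n[v-25:v+26,u-28:u+29]; r=cv2.matchTemplate(np.ascontiguousarray(s),np.ascontiguousarray(t),cv2.TM_CCOEFF_NORMED); _,b,_,l=cv2.minMaxLoc(r); print(nm,l[0]-16,l[1]-16,round(b,3))
for z,S in [(.111,(.0685,.1735,.111)),(.121,(.0685,.1735,.121)),(.111,(.0685,.1835,.111))]: print(S,proj("side",w(S)))
im,p=snapw("w16"); blobs(im,p,.128); 
hsv=cv2.cvtColor(im,cv2.COLOR_RGB2HSV); m=cv2.inRange(hsv,(10,80,150),(25,255,255)); c,l,s,ce=cv2.connectedComponentsWithStats(m)
for i in range(1,c):
    if s[i,4]>150: print(s[i],onplane("wrist",ce[i],.065,p).round(3))
E
```

```text
t: 59.48
tcp_pos: [0.4641, 0.0899, 0.1896]
tool_rot: [-0.053, 0.999, 0.001, 0.001]
force: [4.1, 6.1, -2.6]
finger_gap: 0.146
gripper_force: 60.1
t: 59.98
tcp_pos: [0.4641, 0.09, 0.1785]
tool_rot: [-0.053, 0.999, 0.0, 0.001]
force: [2.3, 6.5, 7.2]
finger_gap: 0.15
gripper_force: 61.2
[-0.06717083  0.17088296  0.17854253] 61.20358228683472
t: 61.1
tcp_pos: [0.5502, 0.0015, 0.2765]
tool_rot: [-0.053, 0.999, 0.001, -0.002]
force: [0.7, 0.4, 0.7]
finger_gap: 0.68
gripper_force: 0.0
back 0 0 0.993
front 0 0 0.794
(0.0685, 0.1735, 0.111) [[222.32396368 199.14564387]]
(0.0685, 0.1735, 0.121) [[222.16296872 197.00976859]]
(0.0685, 0.1835, 0.111) [[221.94411367 201.08182049]]
blob [377. 100.] [  27   61 1320] S [-0.066  0.165  0.128]
blob [363. 243.] [ 23  46 804] S [0.054 0.165 0.128]
[  28   17  167   41 1897] [ 0.421 -0.159  0.065]
[   37    31   258   261 41698] [ 0.547 -0.107  0.065]
[376  71  14  58 643] [0.461 0.116 0.065]
[490  75  22  45 495] [0.419 0.282 0.065]
[361 234  14  34 289] [0.626 0.136 0.065]
[193 296  98  10 835] [ 0.71  -0.     0.065]
```

Run:
```python
from h import *
o=cv2.imread("pics/side0.png"); n=np.ascontiguousarray(eyes.snapshot("side")[:,:,::-1])
for nm,(u,v,a,b) in {"scraper":(261,264,18,24),"cup":(260,312,14,14),"shaker":(265,140,6,8)}.items():
    t=np.ascontiguousarray(o[v-b:v+b+1,u-a:u+a+1]); s=np.ascontiguousarray(n[v-b-8:v+b+9,u-a-8:u+a+9]); _,q,_,l=cv2.minMaxLoc(cv2.matchTemplate(s,t,cv2.TM_CCOEFF_NORMED)); print(nm,l[0]-8,l[1]-8,round(q,3))
find("side"); find("top"); find("side",.03,(-.126,-.005,.112,.24)); find("top",.03,(-.126,-.005,.112,.24))
print(workorder.sign_off())
```

```text
scraper 0 0 0.958
cup 0 0 0.999
shaker 0 0 0.981
side [260.8 199.9] [13  7 86] [100  69  49] S [-0.062  0.079  0.03 ]
the job is handed in; nothing more can be done
None
```

The job is handed in: both whole nuts are in the back pan, all four shells are in the front pan, both covers are shut, and the scraper is upright where it started. My picture budget ran out after the first sweep, so I checked the later steps only with image measurements and forces. The sign-off gave no verdict.

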